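Inspect and sort vibration mounts, then latch the flight case

TASK

Sort the two metal vibration mounts on the sloping rack one at a time: lift one, tip it up in the air until it is on its side and the coloured dot on its underside can be read, then set it down standing on its flange, in the open grey case if the dot is green or in the red tray if it is red, before taking up the other. When both are sorted, close the case lid and press it down against the gasket until the catch holds it shut. Do not drop the mounts, and leave the other things on the bench where they are.

Things in the scene. Friction and masses are not known exactly. Their poses are not given: they have to be found in the camera images.
- mount_a: vibration mount, 0.16 kg, with a GREEN dot (38 mm) on its underside, hidden in the rack; looks like mount_b otherwise. Square steel flange 50 x 50 x 5 mm, collar 41 mm wide to 14 mm height, aluminium cylinder 35 mm wide from 14 to 46 mm (grip here), stud 16 mm wide to 54 mm. Origin: centre of the underside; z along the axis to the stud; x, y along the flange edges.
- mount_b: vibration mount with the RED dot on its underside; otherwise the same as mount_a. The two swap places in the rack at random.
- rack: fixed rack, foot 75 x 235 mm; origin: centre of the foot on the bench, z up. Its black plate (66 x 224 mm) slopes up 35 degrees towards its +x, plate middle 45 mm up; a lip 8 mm proud on the lower edge stops the mounts. The mounts stand on it side by side along its y, about 106 mm apart, axes leaning 35 degrees to its -x (the robot), undersides facing down and away.
- case: fixed grey open case, 150 (its x) x 170 (its y) x 66 mm high, walls and floor 5 mm; origin: centre of its underside, z up. Lid hinged along its +x side, which is turned to the robot's right (-y). The orange catch is in the middle of its -x side and sticks out to 100 mm from the centre, 98 mm up.
- case_in (a point): centre of the case's inner floor, 5 mm above the bench; axes as the case's. A mount standing here on its flange fits below the lid (inside 140 x 160 mm).
- lid (a joint): lid angle, rad: 0 fully down, 1.57 upright; starts wide open. Stiff hinge (0.25 N m): stays where left. Catch resists from about 0.12 rad, gasket from 0.04: 10 to 20 N on the yellow patch pushes it to 0. The catch then snaps over the lid's front bar and holds it at about 0.01 rad; unlatched, it is lifted to 0.03 or more.
- lid_hinge (a point): middle of the lid's hinge axis, 68 mm above the bench; the axis runs along the case's y. The lid is a slab 150 mm long from the hinge, 170 mm wide and 10 mm thick (12 mm with its raised panel); its underside passes through the hinge axis.
- lid_press (a point): centre of the yellow patch (30 x 60 mm) on the outer (upper when shut) face of the lid, 118 mm from the hinge axis: where to press. It moves with the lid; its x points from the front edge to the hinge, its z out of the lid's outer face.
- tray: fixed red open tray 170 x 170 x 30 mm, walls and floor 4 mm; origin at the centre of its underside on the bench, z up.
- nozzle: bystander: bell-shaped metal nozzle standing on its mouth, 64 mm wide, 105 mm high; origin at the centre of its foot.
- plug: bystander: brass connector with a pink cap, 116 mm long, 26 mm wide, 20 mm high, lying on the bench; origin under the brass block.
- gauge: bystander: steel pressure sensor with a red cap, 48 mm wide, 76 mm high; origin at the centre of its foot.
There are look-alikes about, which are no part of the job. What is shaped like the mount_b but blue or yellow is not meant.

How it is judged:
On the way, in this order (a step that is already met when the one before it is completed fails the run):
1. one mount is lifted and tipped more than 65 degrees to show its underside, the other still in the rack ((((angle between mount_a's own z axis and vertical above 1.13 rad and height (world z) of mount_a above 0.1 m) and distance of mount_b from where it was at the start of the episode below 0.03 m) or ((angle between mount_b's own z axis and vertical above 1.13 rad and height (world z) of mount_b above 0.1 m) and distance of mount_a from where it was at the start of the episode below 0.03 m))), for 0.2 s.
2. with that one standing in its right place, the other mount is lifted and tipped more than 65 degrees ((((angle between mount_a's own z axis and vertical above 1.13 rad and height (world z) of mount_a above 0.1 m) and (x of mount_b in the frame of tray between -0.07 and 0.07 m and y of mount_b in the frame of tray between -0.07 and 0.07 m and z of mount_b in the frame of tray below 0.01 m and angle between mount_b's own z axis and vertical below 0.21 rad and linear speed of mount_b below 0.05 m/s)) or ((angle between mount_b's own z axis and vertical above 1.13 rad and height (world z) of mount_b above 0.1 m) and (x of mount_a in the frame of case between -0.06 and 0.06 m and y of mount_a in the frame of case between -0.07 and 0.07 m and z of mount_a in the frame of case below 0.011 m and angle between mount_a's own z axis and vertical below 0.21 rad and linear speed of mount_a below 0.05 m/s)))), for 0.2 s.
3. both mounts stand in their right places, released, with the lid still open (x of mount_a in the frame of case between -0.06 and 0.06 m and y of mount_a in the frame of case between -0.07 and 0.07 m and z of mount_a in the frame of case below 0.011 m and angle between each of mount_a, mount_b's own z axis and vertical below 0.21 rad and linear speed of each of mount_a, mount_b below 0.05 m/s and x of mount_b in the frame of tray between -0.07 and 0.07 m and y of mount_b in the frame of tray between -0.07 and 0.07 m and z of mount_b in the frame of tray below 0.01 m and contact force between the fingers and mount_a below 0.1 N and contact force between the fingers and mount_b below 0.1 N and value of joint lid above 0.3 rad), for 0.2 s.
At the end, for the whole second after the job is handed in: The green-dot mount stands in the case and the red-dot mount in the tray, each upright within 12 degrees, fully inside and at rest; the lid is latched (below 0.022 rad) and stays so (x of mount_a in the frame of case between -0.06 and 0.06 m and y of mount_a in the frame of case between -0.07 and 0.07 m and z of mount_a in the frame of case below 0.011 m and angle between each of mount_a, mount_b's own z axis and vertical below 0.21 rad and linear speed of each of mount_a, mount_b below 0.05 m/s and x of mount_b in the frame of tray between -0.07 and 0.07 m and y of mount_b in the frame of tray between -0.07 and 0.07 m and z of mount_b in the frame of tray below 0.01 m and value of joint lid below 0.022 rad); the robot touches nothing.
It fails at once if a mount is dropped or thrown (faster than 0.9 m/s out of the fingers) ((contact force between the fingers and mount_a below 0.02 N and linear speed of mount_a above 0.9 m/s) or (contact force between the fingers and mount_b below 0.02 N and linear speed of mount_b above 0.9 m/s)).
It fails at once if the nozzle is moved more than 30 mm or knocked over (distance of nozzle from where it was at the start of the episode above 0.03 m or angle between nozzle's own z axis and vertical above 0.5 rad).
It fails at once if the plug is moved more than 30 mm or knocked over (distance of plug from where it was at the start of the episode above 0.03 m or angle between plug's own z axis and vertical above 0.5 rad).
It fails at once if the gauge is moved more than 30 mm or knocked over (distance of gauge from where it was at the start of the episode above 0.03 m or angle between gauge's own z axis and vertical above 0.5 rad).
It also fails if it takes over 72 s, if anything falls off the work surface, if the arm or the gripper's body presses on something with over 40 N, if the wrist force passes 120 N, or if a joint passes its speed limit or range.

ROBOT

A 6-joint arm with a two-finger parallel gripper is mounted at the origin on the work surface. World frame = base frame: x ahead of the robot, y to its left, z up, the work surface at z = 0. Lengths are in m, angles in rad, forces in N, time in s.
With the tool pointing down it reaches from about 0.35 to 0.8 m from the base axis. Payload 7.3 kg.
Tool frame: the origin (TCP) lies at the very end of the fingers, on their centre line; the grasp point (between the pads) lies ctrl.hold_point_z behind it (ctrl.hold_point_z is the distance from the TCP to the grasp point, in m); x points along the fingers, y is the direction in which the jaws open and shut, and the axes are right-handed (so a half turn about x gives the same grasp; the last joint's range is limited). The gripper opens to 85 mm and grips with 20 to 120 N. Pads are 22 mm wide; open, the fingers measure 114 mm over their backs; the gripper's body (76 mm by 85 mm) begins 54 mm behind the grasp point. The pads swing forward as they close: fully open they stand 13 mm farther back than shut.
Start: joints at [1.09, 0.342, 1.524, -0, 1.275, -0.146], TCP at [0.172, 0.496, 0.204] pointing down, gripper open.
Joint ranges: [-2.53, 2.53], [-0.77, 2.02], [0.04, 2.7], [-1, 4.14], [0.28, 2.66], [-3.11, 3.11]. Speed limits (rad/s): [2.57, 2.57, 3.14, 3.14, 3.14, 3.14].

INTERFACE

Orientations are given as a unit quaternion [x, y, z, w].
In Python, from workcell import ctrl gives the robot as it stands. The module is installed in compiled form; this text tells all that it offers.
- The arm moves only by the tool arm_command, never from a script. Its argument "increments" is a list of rows, each a list of 7 numbers: the gripper's target within -1 to 1 (fully open at 1, half-way at 0, shut at -1), then the shift along the tool's x, y, z in mm, then the turn, a rotation vector about the tool's x, y, z in degrees. A call has 1 to 8 rows; each row is the pose to reach, as a shift and turn from the pose commanded when the call began, along the tool's axes at that moment; what a row does not reach only later rows make up. A row lasts 1/12 s, in which the tool goes at most 41.7 mm and 7.16 degrees, less where a joint would pass 70% of its speed; a pose out of reach is approached as far as the arm can. A call with a gripper value outside its range is refused whole. The fingers move at their own pace and stop on an object; "force" is the grip in N (left out, the last holds). Time passes only in rows, so rows that repeat a pose let the fingers close. It gives the time, the measured TCP pose, the force and the opening at its end, in the units of the state.
- ctrl.read_state(): the state, without advancing time (a new reading comes with each control period).
- ctrl.camera(name): name is "scene" or "top"; returns a dict with "pixels" (400x640x3 uint8, red, green, blue), "K" (3x3 intrinsics, pixels), "distortion" ([k1, k2, p1, p2, k3] as OpenCV has them; the pictures are not rectified), "rvec" (rotation vector, rad) and "tvec" (3), from world to camera coordinates, as OpenCV has them. Camera axes: x right, y down, z forward; pixel columns grow to the right and rows downward; lengths in m; the calibration is good to about 2 mm. A picture is of the moment at which its call begins. There is no depth.
- ctrl.sign_off(): hands the job in, once; it reports no verdict.
Trained networks look in the newest picture that a camera, given by its name, has taken for a name from the list of things; names that differ only in an ending like _2 or _b are one class to them, and where a whole thing is asked for, a point or a joint stands for the part that bears it (a point fixed in the world has none). Each returns a list of dicts, best first, with "p" (0 to 1); they miss things now and then, are a little off and sometimes report something else, mostly with a low value. They report only what shows in the picture. A call takes as long as a camera call. They do not tell look-alikes from the thing itself.
- ctrl.trace(query, camera): "mask" (400x640 bool, what is visible of it).
- ctrl.landmark_of(query, camera): "xyz" ([x, y, z] in m, in world coordinates, good to about 4 mm: a listed point, or the origin of a listed thing).
The state is a dict: "time": time; "joints": joint angles; "joint_vel": joint speeds; "joint_efforts": joint torques, N m; "position": TCP position; "ee_rot": TCP orientation; "contact_force": force on the tool from outside, world axes, zero at the start; "ft_torque": the same for the moment, N m; "opening": opening from 0.0 (shut) to 1.0 (fully open).
Only numpy, scipy, OpenCV 4.12 (cv2) and the standard library are available. Lean on these libraries where they do the work, as an engineer would, in place of code of your own. Each camera call takes 0.05 s, during which the arm holds its last target.

## Working session

There is one attempt and no reset: what is moved stays moved. The work goes in short steps, Python scripts to look and compute and a tool call to move; the robot and the scene stay as the last step left them, time stands still between calls to the robot, and variables do not carry over. Pictures are saved under pics/ and viewed, and the job is handed in when it is done.

Besides the shell and the picture viewer there is one more tool, called after ">>>" by a JSON object that holds its "op" and its "data", one argument or row to a line. arm_command: Moves the arm, as the interface text tells. Its arguments: {"type":"object","properties":{"increments":{"type":"array"},"force":{"type":"number"}},"required":["increments"]}

```bash
mkdir -p pics; python3 - <<'E'
from workcell import ctrl
import cv2
s=ctrl.read_state();print(s);print(ctrl.hold_point_z)
for n in("scene","top"):
    c=ctrl.camera(n);cv2.imwrite(f"pics/{n}0.png",c["pixels"][:,:,::-1]);print(n,c["K"],c["distortion"],c["rvec"],c["tvec"])
    for q in["mount_a","rack","case","case_in","lid","lid_hinge","lid_press","tray","nozzle","plug","gauge"]:
        try:print(q,[(d["xyz"],d["p"]) for d in ctrl.landmark_of(q,n)])
        except Exception as e:print(q,e)
print(ctrl.read_state()["time"])
E
```

```text
{'time': 0.0, 'joints': array([ 1.09000355e+00,  3.42729260e-01,  1.52502549e+00,  2.38334231e-05,
        1.27541849e+00, -1.46006410e-01]), 'joint_vel': array([ 0.00148816,  0.00020686, -0.00020896, -0.0012103 ,  0.00091082,
        0.00042801]), 'joint_efforts': array([ 1.55521106e-03, -4.33685696e+01, -2.46015859e+01,  4.81204188e-05,
        7.85717508e-03,  2.71898438e-05]), 'position': array([0.17226133, 0.495456  , 0.20341965]), 'ee_rot': array([ 0.11728612,  0.69740248, -0.11834436,  0.69704258]), 'contact_force': array([-0.20891819,  0.49942966,  0.00358617]), 'ft_torque': array([ 0.02117478, -0.01557995, -0.03307911]), 'opening': 1.006961730798802}
0.0187
scene [[431.65540545   0.         321.96600715]
 [  0.         431.65540545 201.92990472]
 [  0.           0.           1.        ]] [-0.0448514  0.         0.         0.         0.       ] [ 1.54114369  1.88207235 -0.92857433] [ 0.12269317 -0.30015295  1.74096812]
mount_a [([0.6102, 0.0655, 0.0233], 0.81), ([0.3856, 0.214, 0.0232], 0.75), ([0.6415, -0.053, 0.026], 0.73), ([0.4894, -0.0134, 0.043], 0.62), ([0.474, 0.0894,
[... 873 characters left out ...]
536, 0.0268], 0.73), ([0.488, -0.0143, 0.0415], 0.71), ([0.4726, 0.0904, 0.0415], 0.63)]
rack [([0.4848, 0.0423, 0.0017], 0.61)]
case [([0.5129, -0.2974, 0.0055], 0.59)]
case_in [([0.5127, -0.2969, 0.0062], 0.92)]
lid it knows: case, case_in, gauge, lid_hinge, lid_press, mount, nozzle, plug, rack, tray
lid_hinge [([0.5025, -0.3675, 0.0699], 0.64)]
lid_press [([0.504, -0.4102, 0.176], 0.55)]
tray [([0.5549, 0.3494, 0.0008], 0.94)]
nozzle [([0.7138, 0.1654, -0.0032], 0.83)]
plug [([0.7243, -0.0361, -0.0018], 0.65), ([0.5012, -0.3681, 0.0678], 0.65), ([0.4858, 0.0416, -0.0], 0.15)]
gauge [([0.7136, -0.2116, -0.0038], 0.65), ([0.4722, 0.0903, 0.0415], 0.59), ([0.4821, 0.0414, 0.0032], 0.23)]
1.1
```

View pics/scene0.png

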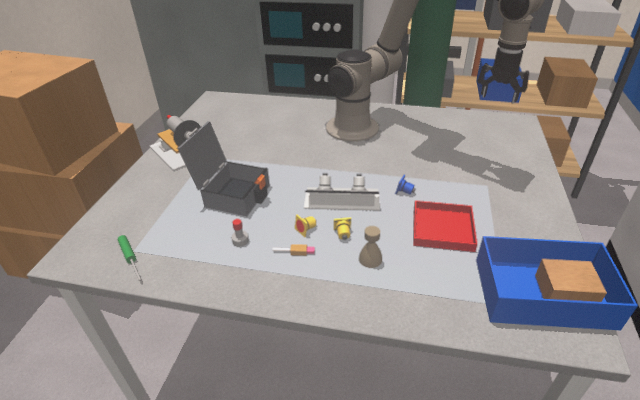

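View pics/top0.png

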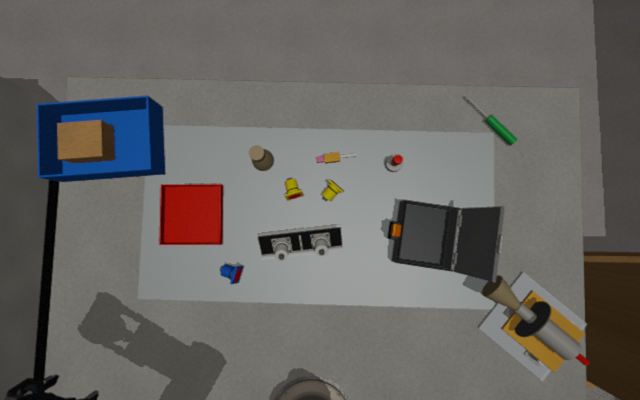

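Candidates in scene.png: two bare-metal mounts in the rack at (325,183) and (359,184). The look-alikes are blue at (405,186) and yellow at (306,224) and (343,227). I choose the two rack mounts, and will check them in a crop with the model overlaid.

```bash
cat > h.py <<'E'
import numpy as np,cv2
from scipy.spatial.transform import Rotation as R
from workcell import ctrl
def nrm(v):v=np.array(v,float);return v/np.linalg.norm(v)
def frame(x,y):
    x=nrm(x);y=np.array(y,float);y=nrm(y-x*(x@y));return R.from_matrix(np.c_[x,y,np.cross(x,y)])
A=np.array([.4887,-.0138,.042]);B=np.array([.4733,.0899,.0423])
ry=nrm((B-A)*[1,1,0]);rx=np.array([ry[1],-ry[0],0])
m=-np.sin(np.radians(35))*rx+np.array([0,0,np.cos(np.radians(35))])
def go(p,r):
    s=ctrl.read_state();c=R.from_quat(s["ee_rot"])
    d=c.inv().apply(np.array(p)-s["position"])*1000;t=(c.inv()*r).as_rotvec(degrees=True)
    print("shift",d.round(1),"turn",t.round(1),"n",np.linalg.norm(d).round(),np.linalg.norm(t).round(1))
def proj(c,P):return cv2.projectPoints(np.array(P,float).reshape(-1,1,3),c["rvec"],c["tvec"],c["K"],np.array(c["distortion"]))[0].reshape(-1,2)
def st():
    s=ctrl.read_state();print(round(s["time"],2),s["position"].round(4),"x",R.from_quat(s["ee_rot"]).as_matrix()[:,0].round(3),"y",R.from_quat(s["ee_rot"]).as_matrix()[:,1].round(3),"F",s["contact_force"].round(1),"op",round(s["opening"],3),"q",s["joints"].round(2))
def shot(name,f,box=None,k=1,pts=()):
    c=ctrl.camera(name);im=c["pixels"][:,:,::-1].copy()
    if box:x0,y0,x1,y1=box
    else:x0,y0,x1,y1=0,0,640,400
    im=cv2.resize(im[y0:y1,x0:x1],None,fx=k,fy=k,interpolation=cv2.INTER_CUBIC)
    if len(pts):
        for u,v in proj(c,pts):cv2.circle(im,(int((u-x0+.5)*k),int((v-y0+.5)*k)),2,(0,255,0),-1)
    cv2.imwrite("pics/"+f,im);return c
E
python3 - <<'E'
from h import *
print(rx,ry,m)
P=[]
for o in(A,B):P+=[o,o+.03*m,o+.054*m]+[o+.025*(a*ry+b*np.cross(ry,m)) for a in(-1,1) for b in(-1,1)]
shot("scene","c1.png",(290,150,430,250),5,P);shot("top","c2.png",(220,200,360,290),5,P)
st();h=A+.1*m;go(A+.10*m,frame(-m,ry));go(A+.10*m,frame(-m,-ry))
E
```

```text
[0.98915219 0.14689435 0.        ] [-0.14689435  0.98915219  0.        ] [-0.56735439 -0.08425514  0.81915204]
1.2 [0.1725 0.4959 0.2041] x [ 0.  0. -1.] y [0.329 0.944 0.   ] F [ 0.4  0.4 -0.2] op 1.001 q [ 1.09  0.34  1.52 -0.    1.28 -0.15]
shift [  80.2 -404.1  415.3] turn [-26.8 -34.3   8.4] n 585.0 44.3
shift [  80.2 -404.1  415.3] turn [146.2  11.3  46.1] n 585.0 153.7
```

View pics/c1.png

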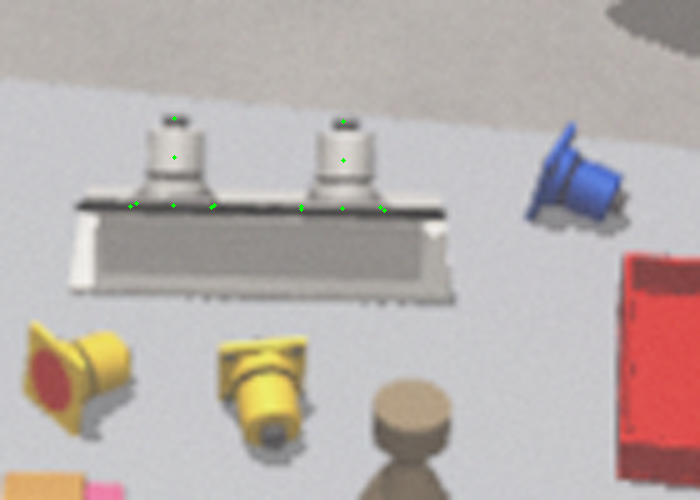

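View pics/c2.png

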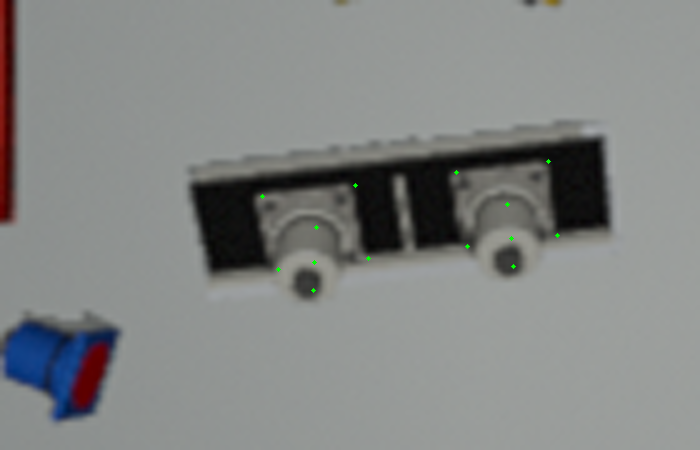

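```bash
sed -i 's/^A=.*/A=np.array([.4890,-.0122,.042]);B=np.array([.4748,.0920,.0423])/' h.py
python3 - <<'E'
from h import *
go(B+.13*m,frame(-m,ry)); go(B+.13*m,frame(-m,-ry))
E
```

```text
shift [  55.3 -315.9  351.8] turn [-26.1 -34.3   8.2] n 476.0 43.9
shift [  55.3 -315.9  351.8] turn [146.8  11.1  46.3] n 476.0 154.3
```

>>> {"op": "arm_command", "data": {
  "increments": [
    [1, 5, -40, 44, -3.3, -4.3, 1],
    [1, 10, -80, 88, -6.5, -8.6, 2],
    [1, 14, -120, 132, -10, -13, 3],
    [1, 20, -160, 176, -13, -17, 4],
    [1, 27, -190, 210, -16, -21, 5],
    [1, 34, -220, 245, -19, -25, 6],
    [1, 42, -250, 280, -22, -29, 7],
    [1, 48, -280, 315, -26, -34, 8.2]
  ],
  "force": 40
}}

```text
time: 1.87
position: [0.333, 0.207, 0.1698]
ee_rot: [-0.031, 0.462, 0.061, 0.884]
contact_force: [3.6, -2.1, 0.9]
opening: 0.999
```

```bash
python3 - <<'E'
from h import *
st();go(B+.09*m,frame(-m,ry))
E
```

```text
1.87 [0.333  0.207  0.1698] x [ 0.565  0.079 -0.821] y [-0.136  0.991  0.002] F [ 3.6 -2.1  0.9] op 0.999 q [ 0.57 -0.1   2.36 -0.66  0.4  -0.59]
shift [  85.7 -133.3   29.6] turn [-0.  -0.2 -0.1] n 161.0 0.2
```

>>> {"op": "arm_command", "data": {
  "increments": [
    [1, 15, -33, 8, 0, 0, 0],
    [1, 30, -66, 16, 0, 0, 0],
    [1, 45, -100, 24, 0, 0, 0],
    [1, 60, -133, 30, 0, 0, 0],
    [1, 76, -133, 30, 0, 0, 0],
    [1, 76, -133, 30, 0, 0, 0]
  ]
}}

```text
time: 2.37
position: [0.3808, 0.1232, 0.1575]
ee_rot: [-0.029, 0.477, 0.061, 0.876]
contact_force: [0.1, 0.4, -0.4]
opening: 1.006
```

```bash
python3 - <<'E'
from h import *
st();go(B+.014*m,frame(-m,ry))
s=ctrl.read_state();x=R.from_quat(s["ee_rot"]).as_matrix()[:,0]
pts=[s["position"]+t*x for t in(0,.02,.04,.06,.08)]
shot("top","c3.png",(200,180,380,300),4,pts);shot("scene","c4.png",(270,110,430,230),4,pts)
E
```

```text
2.37 [0.3808 0.1232 0.1575] x [ 0.537  0.08  -0.84 ] y [-0.135  0.991  0.008] F [ 0.1  0.4 -0.4] op 1.006 q [ 0.1  -0.1   2.38  0.1   0.29 -1.69]
shift [130.7 -44.4  11.8] turn [-0.3 -2.1 -0.4] n 139.0 2.2
```

View pics/c3.png

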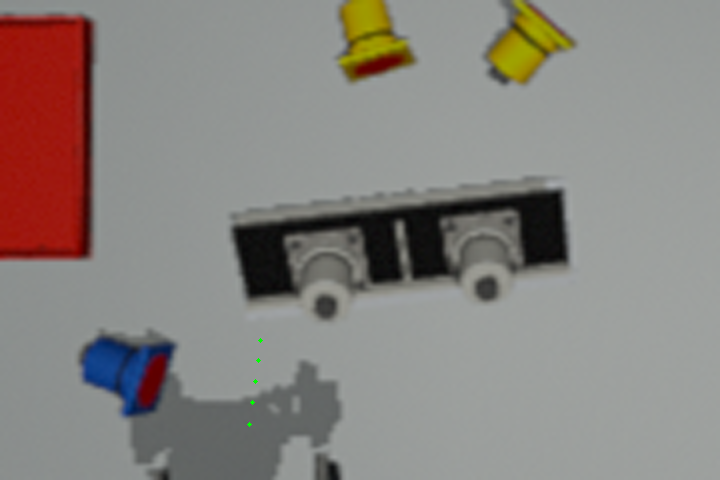

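View pics/c4.png

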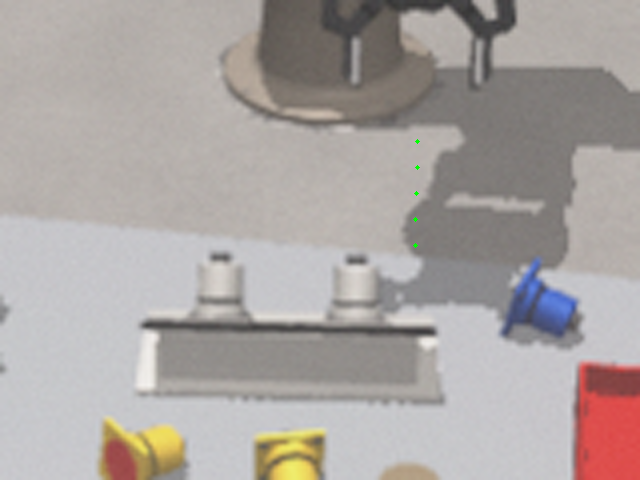

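```bash
cat >> h.py <<'E'
import json
_st=st
def st():
    _st();s=ctrl.read_state()
    open("samp.jsonl","a").write(json.dumps([list(map(float,s[k])) for k in("joints","position","ee_rot")])+"\n")
E
python3 - <<'E'
from h import *
import json
f=open("samp.jsonl","a")
f.write(json.dumps([[1.09000355,.342729260,1.52502549,2.38e-5,1.27541849,-.146006410],[.17226133,.495456,.20341965],[0.11728612,0.69740248,-0.11834436,0.69704258]])+"\n");f.close()
st();go(B+.09*m,frame(-m,ry))
# check orientation model
for l in open("samp.jsonl"):
    q,p,r=json.loads(l)
    M=(R.from_euler('z',q[0])*R.from_euler('y',q[1]+q[2])*R.from_euler('z',q[3])*R.from_euler('y',q[4])*R.from_euler('z',q[5])).as_matrix()
    print(M.round(3),R.from_quat(r).as_matrix().round(3))
E
```

```text
2.47 [0.3812 0.1225 0.1573] x [ 0.537  0.078 -0.84 ] y [-0.132  0.991  0.008] F [-0.9 -0.5 -0.3] op 0.997 q [ 0.1  -0.1   2.38  0.09  0.29 -1.69]
shift [ 54.6 -43.1   9. ] turn [-0.4 -2.1 -0.3] n 70.0 2.2
[[-0.329 -0.944 -0.001]
 [-0.944  0.329 -0.001]
 [ 0.002  0.    -1.   ]] [[-0.001  0.329  0.944]
 [-0.001  0.944 -0.329]
 [-1.    -0.002 -0.   ]]
[[ 0.132 -0.833  0.537]
 [-0.991 -0.106  0.078]
 [-0.008 -0.543 -0.84 ]] [[ 0.537 -0.132  0.833]
 [ 0.078  0.991  0.106]
 [-0.84   0.008  0.543]]
```

>>> {"op": "arm_command", "data": {
  "increments": [
    [1, 0, -15, 3, 0, -1, 0],
    [1, 0, -30, 6, 0, -2, 0],
    [1, 0, -45, 9, 0, -2, 0],
    [1, 0, -45, 9, 0, -2, 0]
  ]
}}

```text
time: 2.8
position: [0.3939, 0.0797, 0.1617]
ee_rot: [-0.027, 0.462, 0.061, 0.884]
contact_force: [0.2, 0.0, 0.9]
opening: 0.994
```

```bash
python3 - <<'E'
from h import *
st();go(B+.09*m,frame(-m,ry))
E
```

```text
2.8 [0.3939 0.0797 0.1617] x [ 0.565  0.083 -0.821] y [-0.134  0.991  0.008] F [0.2 0.  0.9] op 0.994 q [-0.13 -0.13  2.41  0.54  0.31 -2.3 ]
shift [54.8  0.9 -1.3] turn [-0.3 -0.1 -0.3] n 55.0 0.5
```

>>> {"op": "arm_command", "data": {
  "increments": [
    [1, -40, 0, 0, 0, 3, 0],
    [1, -80, 0, 0, 0, 6, 0]
  ]
}}

```text
time: 2.97
position: [0.3561, 0.0762, 0.212]
ee_rot: [-0.029, 0.506, 0.061, 0.86]
contact_force: [1.5, 1.2, -0.4]
opening: 0.998
```

```bash
python3 - <<'E'
from h import *
st();go(B+.09*m,frame(-m,ry))
from scipy.optimize import least_squares
S=[json.loads(l) for l in open("samp.jsonl")]
def fk(q,k):
    d,h,ax,a1,L1,a2,L2,L3=k
    Ry=lambda a:R.from_euler('y',a)
    x=(Ry(q[1]+q[2])*R.from_euler('z',q[3])*Ry(q[4])).apply([0,0,L3])
    return R.from_euler('z',q[0]).apply(np.array([ax,d,h])+Ry(q[1]).apply([a1,0,L1])+Ry(q[1]+q[2]).apply([a2,0,L2])+x)
f=lambda k:np.concatenate([fk(q,k)-p for q,p,_ in S]+[1e-3*np.array([k[2],k[3],k[5]])])
r=least_squares(f,[.07,.3,0,0,.4,0,.4,.2]);print(r.x.round(4),np.abs(r.fun).max())
E
```

```text
2.97 [0.3561 0.0762 0.212 ] x [ 0.48   0.076 -0.874] y [-0.134  0.991  0.013] F [ 1.5  1.2 -0.4] op 0.998 q [-0.14 -0.29  2.28  0.23  0.67 -1.99]
shift [117.   -1.5  12.9] turn [-0.4 -5.9 -0.6] n 118.0 6.0
[0.0764 0.2229 0.     0.     0.5062 0.0465 0.3796 0.3407] 4.649911523607979e-05
```

```bash
cat >> h.py <<'E'
from scipy.optimize import least_squares
K=[.0764,.2229,0,0,.5062,.0465,.3796,.3407]
LO=np.array([-2.53,-.77,.04,-1,.28,-3.11]);HI=np.array([2.53,2.02,2.7,4.14,2.66,3.11])
Ry=lambda a:R.from_euler('y',a)
Rz=lambda a:R.from_euler('z',a)
C=R.from_matrix(np.array([[0,-1,0],[0,0,-1],[1,0,0]],float))
def fk(q):
    d,h,ax,a1,L1,a2,L2,L3=K
    F=Ry(q[1]+q[2])
    W=F*Rz(q[3])*Ry(q[4])
    p=Rz(q[0]).apply(np.array([ax,d,h])+Ry(q[1]).apply([a1,0,L1])+F.apply([a2,0,L2])+W.apply([0,0,L3]))
    return p,Rz(q[0])*W*Rz(q[5])*C
def ik(p,r,n=40,seed=0):
    g=np.random.default_rng(seed);out=[]
    def f(q):
        P,Q=fk(q);return np.r_[(P-p)*5,(Q.inv()*r).as_rotvec()]
    for i in range(n):
        s=least_squares(f,g.uniform(LO,HI)*.9+.05*(LO+HI),bounds=(LO-1e-3,HI+1e-3))
        if np.abs(s.fun).max()<1e-3 and not any(np.abs(s.x-o).max()<.05 for o in out):out.append(s.x)
    return out
E
python3 - <<'E'
from h import *
P,Q=fk(ctrl.read_state()["joints"]);s=ctrl.read_state();print(P-s["position"],(Q.inv()*R.from_quat(s["ee_rot"])).magnitude())
def rep(n,p,r):
    print(n)
    for q in ik(p,r):print("   ",q.round(2))
for n,o in(("A",A),("B",B)):
  for sg in(1,-1):
    rep(f"{n}{sg} grasp",o+.014*m,frame(-m,sg*ry)); rep(f"{n}{sg} pre",o+.08*m,frame(-m,sg*ry))
for tilt in(70,80):
  t=np.radians(tilt)
  for x in(.4,.5,.6):
    for z in (.3,.4):
      rep(f"tip{tilt} {x} {z}",np.array([x,.09,z]),frame(np.sin(t)*rx-np.cos(t)*np.array([0,0,1]),ry))
E
```

```text
[ 0.00000000e+00 -9.71445147e-17  5.55111512e-17] 2.7842480667758654e-16
A1 grasp
    [-0.4   0.35  2.39  1.97  0.33  2.26]
A1 pre
    [-0.48  0.13  2.41  1.33  0.35  2.87]
A-1 grasp
    [-0.4   0.35  2.39  1.97  0.33 -0.88]
A-1 pre
    [-0.48  0.13  2.41  1.33  0.35 -0.27]
B1 grasp
B1 pre
B-1 grasp
B-1 pre
tip70 0.4 0.3
    [-0.42 -0.46  2.66  1.94  0.56  2.5 ]
tip70 0.4 0.4
    [-0.42 -0.66  2.39  1.17  0.57 -2.88]
tip70 0.5 0.3
    [-0.17 -0.1   2.5   2.56  0.53  1.98]
tip70 0.5 0.4
    [-0.17 -0.32  2.28  1.65  0.28  2.96]
tip70 0.6 0.3
    [-0.11  0.1   2.29  2.67  0.51  1.91]
tip70 0.6 0.4
tip80 0.4 0.3
tip80 0.4 0.4
    [-0.65 -0.69  2.55  1.62  0.77  2.9 ]
tip80 0.5 0.3
    [-0.2   0.1   2.64  2.76  1.02  1.72]
tip80 0.5 0.4
    [-0.2  -0.26  2.43  2.44  0.52  2.14]
tip80 0.6 0.3
    [-0.12  0.24  2.4   2.82  0.92  1.72]
tip80 0.6 0.4
    [-0.12 -0.02  2.25  2.63  0.54  1.97]
```

```bash
python3 - <<'E'
from h import *
for n in("scene","top"):
    c=ctrl.camera(n);print(n,-cv2.Rodrigues(c["rvec"])[0].T@c["tvec"])
for n,o in(("A",A),("B",B)):
  for a in(-20,-15,-10,0,10,15):
    for b in(0,):
      rr=R.from_rotvec(np.radians(a)*ry)
      x=rr.apply(-m)
      # hold point 33mm up the axis
      hold=o+.034*m
      r=frame(x,ry)
      for d in(0,.07):
        print(n,"lean",35-a,d,[q.round(2) for q in ik(hold+x*(.0187-d),r,20)],[q.round(2) for q in ik(hold+x*(.0187-d),frame(x,-ry),20)])
E
```

```text
scene [1.5371005  0.22007747 0.8514713 ]
top [ 0.51738705 -0.02240148  1.03147217]
A lean 55 0 [array([-0.6 ,  0.67,  2.65,  2.47,  1.1 ,  1.43])] [array([-0.6 ,  0.67,  2.65,  2.47,  1.1 , -1.71])]
A lean 55 0.07 [] []
A lean 50 0 [array([-0.55,  0.54,  2.59,  2.45,  0.87,  1.58])] [array([-0.55,  0.54,  2.59,  2.45,  0.87, -1.56])]
A lean 50 0.07 [array([-0.75,  0.31,  2.69,  2.16,  0.79,  1.72])] [array([-0.75,  0.31,  2.69,  2.16,  0.79, -1.42])]
A lean 45 0 [array([-0.5 ,  0.45,  2.53,  2.39,  0.66,  1.73])] [array([-0.5 ,  0.45,  2.53,  2.39,  0.66, -1.41])]
A lean 45 0.07 [array([-0.65,  0.2 ,  2.59,  1.99,  0.58,  2.03])] [array([-0.65,  0.2 ,  2.59,  1.99,  0.58, -1.11])]
A lean 35 0 [array([-0.4 ,  0.34,  2.39,  1.96,  0.32,  2.27])] [array([-0.4 ,  0.34,  2.39,  1.96,  0.32, -0.87])]
A lean 35 0.07 [array([-0.49,  0.11,  2.41,  1.28,  0.36,  2.92])] [array([-0.49,  0.11,  2.41,  1.28,  0.36, -0.22])]
A lean 25 0 [] []
A lean 25 0.07 [array([-0.37,  0.12,  2.23,  0.49,  0.45, -2.49])] [array([-0.37,  0.12,  2.23,  0.49,  0.45,  0.65])]
A lean 20 0 [array([-0.29,  0.32,  2.1
[... 416 characters left out ...]
55,  2.63,  2.91,  0.91, -1.58])]
B lean 50 0.07 [] []
B lean 45 0 [array([-0.08,  0.44,  2.56,  2.89,  0.65,  1.62])] [array([-0.08,  0.44,  2.56,  2.89,  0.65, -1.52])]
B lean 45 0.07 [array([-0.14,  0.18,  2.63,  2.7 ,  0.47,  1.77])] [array([-0.14,  0.18,  2.63,  2.7 ,  0.47, -1.37])]
B lean 35 0 [] []
B lean 35 0.07 [] []
B lean 25 0 [] []
B lean 25 0.07 [array([-0.03,  0.1 ,  2.25,  0.2 ,  0.36, -1.91])] [array([-0.03,  0.1 ,  2.25,  0.2 ,  0.36,  1.23])]
B lean 20 0 [array([-0.01,  0.31,  2.19,  0.16,  0.3 , -1.86])] [array([-0.01,  0.31,  2.19,  0.16,  0.3 ,  1.28])]
B lean 20 0.07 [array([-0.02,  0.13,  2.16,  0.11,  0.5 , -1.81])] [array([-0.02,  0.13,  2.16,  0.11,  0.5 ,  1.33])]
```

```bash
python3 - <<'E'
from h import *
for n,o in(("A",A),("B",B)):
  for e in(6,9,12):
    for phi in range(0,360,45):
      k=R.from_rotvec(np.radians(phi)*m).apply(ry)   # rotate -m about k by e ; jaw = k
      x=R.from_rotvec(np.radians(e)*k).apply(-m); hold=o+.034*m
      t=[]
      for d in(0,.06):
        s=ik(hold+x*(.0187-d),frame(x,k),14); t.append(s[0] if s else None)
      if all(v is not None for v in t): print(n,e,phi,x.round(2),[v.round(2) for v in t])
E
```

```text
A 6 135 [ 0.64  0.01 -0.77] [array([-0.36,  0.37,  2.46,  2.52,  0.42, -0.6 ]), array([-0.43,  0.16,  2.5 ,  2.07,  0.32, -0.18])]
A 6 180 [ 0.65  0.09 -0.75] [array([-0.46,  0.39,  2.47,  2.28,  0.51, -1.25]), array([-0.56,  0.18,  2.51,  1.87,  0.46, -0.89])]
A 6 225 [ 0.62  0.16 -0.77] [array([-0.51,  0.38,  2.43,  1.96,  0.5 , -1.77]), array([-0.63,  0.19,  2.46,  1.54,  0.51, -1.41])]
A 6 270 [ 0.55  0.18 -0.81] [array([-0.5 ,  0.36,  2.36,  1.63,  0.44, -2.2 ]), array([-0.6 ,  0.17,  2.37,  1.23,  0.51, -1.85])]
A 6 315 [ 0.5   0.14 -0.86] [array([-0.44,  0.33,  2.31,  1.37,  0.35, -2.66]), array([-0.51,  0.16,  2.31,  0.97,  0.46, -2.29])]
A 9 135 [ 0.67 -0.02 -0.75] [array([-0.34,  0.4 ,  2.5 ,  2.71,  0.5 , -0.76]), array([-0.39,  0.18,  2.55,  2.42,  0.37, -0.51])]
A 9 180 [ 0.69  0.09 -0.72] [array([-0.49,  0.43,  2.51,  2.36,  0.62, -1.37]), array([-0.61,  0.22,  2.57,  2.03,  0.55, -1.11])]
A 9 225 [ 0.64  0.2  -0.75] [array([-0.57,  0.41,  2.44,  1.94,  0.58, -1.82]), array([-0.7 ,  0.22,  2.48,  1.57,  0.6 , -1.52])]
A 9 270 [ 0.54  0.23 -0.81] [array([-0.54,  0.37,  2
[... 1876 characters left out ...]
31,  0.14,  2.43,  1.41,  0.4 , -1.79])]
B 12 135 [ 0.7  -0.05 -0.72] [array([ 0.13,  0.43,  2.51,  3.4 ,  0.57, -1.02]), array([ 0.17,  0.23,  2.55,  3.56,  0.43, -1.16])]
B 12 180 [ 0.72  0.1  -0.68] [array([-0.09,  0.48,  2.59,  2.9 ,  0.75, -1.55]), array([-0.14,  0.27,  2.66,  2.79,  0.61, -1.47])]
B 12 225 [ 0.66  0.24 -0.72] [array([-0.26,  0.43,  2.53,  2.4 ,  0.63, -2.02]), array([-0.39,  0.21,  2.59,  2.06,  0.56, -1.76])]
B 12 270 [ 0.53  0.28 -0.8 ] [array([-0.28,  0.36,  2.4 ,  1.81,  0.44, -2.2 ]), array([-0.38,  0.16,  2.42,  1.36,  0.49, -1.8 ])]
B 12 315 [ 0.42  0.21 -0.89] [array([-0.17,  0.31,  2.28,  1.11,  0.31, -2.17]), array([-0.22,  0.14,  2.28,  0.75,  0.44, -1.83])]
```

```bash
cat >> h.py <<'E'
VM=.7*np.array([2.57,2.57,3.14,3.14,3.14,3.14])/12
def plan(q0,q1,g=1,extra=1,scale=.95):
    """joint-space path in rows; prints calls of 8 rows, each relative to its start pose"""
    q0=np.array(q0);q1=np.array(q1);n=1
    while True:
        Q=[q0+(q1-q0)*i/n for i in range(n+1)];F=[fk(q) for q in Q]
        ok=(np.abs(q1-q0)/n<VM*scale).all() and all(np.linalg.norm(F[i+1][0]-F[i][0])<.0417*scale and (F[i][1].inv()*F[i+1][1]).magnitude()<np.radians(7.16)*scale for i in range(n))
        if ok:break
        n+=1
    F+= [F[-1]]*extra
    print("rows",n,"min z",min(f[0][2] for f in F).round(3))
    i=0
    while i<len(F)-1:
        p0,r0=F[i];rows=[]
        for p,r in F[i+1:i+9]:
            d=r0.inv().apply(p-p0)*1000;t=(r0.inv()*r).as_rotvec(degrees=True)
            rows.append([g]+[round(float(v),1) for v in d]+[round(float(v),1) for v in t])
        print(rows);i+=8
def q():return ctrl.read_state()["joints"]
def gpose(o,e=9,phi=225,d=0,h=.035,sg=1):
    k=R.from_rotvec(np.radians(phi)*m).apply(ry);x=R.from_rotvec(np.radians(e)*k).apply(-m)
    return o+h*m+x*(.0187-d),frame(x,sg*k)
def near(p,r,qn):
    def f(q):
        P,Q=fk(q);return np.r_[(P-p)*5,(Q.inv()*r).as_rotvec()]
    s=least_squares(f,np.clip(qn,LO,HI),bounds=(LO-1e-6,HI+1e-6));print("ik",s.x.round(3),"err",np.abs(s.fun).max().round(5));return s.x
E
python3 - <<'E'
from h import *
print(q().round(3))
pre=near(*gpose(B,d=.06),[-.3,.18,2.55,2.06,.44,-1.66]);gr=near(*gpose(B),[-.21,.4,2.5,2.44,.53,-2])
P,Q=fk(gr);mt=Q.inv().apply(m);print("mt",mt)
plan(q(),pre)
for t in([-.2,0,2.4,2.2,1.0,-2],[-.2,-.1,2.3,2.2,1.0,-2],[0,0,2.2,2.2,1.,-2],[0,-.1,2.1,1.8,1.,-2],[0,-.1,2.1,1.6,1.2,-2]):
    p,r=fk(np.array(t));a=r.apply(mt);print(t,p.round(3),"axis",a.round(2),np.degrees(np.arccos(a[2])).round(),"face cam",(-a@nrm([1.54-p[0],.22-p[1],.85-p[2]])).round(2))
E
```

```text
[-0.138 -0.294  2.275  0.234  0.671 -1.993]
ik [-0.304  0.172  2.552  2.051  0.443 -1.655] err 0.0
ik [-0.208  0.392  2.507  2.441  0.529 -1.99 ] err 0.0
mt [-9.87688341e-01 -1.00279595e-09 -1.56434464e-01]
rows 21 min z 0.102
[[1, 8.7, 13.4, -1.0, 5.6, 0.1, 2.7], [1, 16.6, 25.8, -0.9, 11.2, 0.3, 5.2], [1, 23.8, 36.8, -0.0, 17.0, 0.5, 7.6], [1, 30.4, 46.5, 1.7, 23.0, 0.7, 9.7], [1, 36.6, 54.7, 4.1, 29.0, 1.0, 11.7], [1, 42.5, 61.4, 7.0, 35.1, 1.2, 13.5], [1, 48.2, 66.5, 10.4, 41.3, 1.5, 15.1], [1, 53.8, 70.0, 13.9, 47.6, 1.8, 16.5]]
[[1, 6.2, 2.5, 1.9, 6.3, -0.1, 1.3], [1, 12.0, 3.8, 4.8, 12.7, -0.4, 2.5], [1, 17.5, 3.8, 8.7, 19.2, -0.7, 3.5], [1, 22.7, 2.5, 13.3, 25.7, -1.1, 4.4], [1, 27.6, -0.3, 18.5, 32.2, -1.6, 5.2], [1, 32.2, -4.6, 24.2, 38.8, -2.3, 5.9], [1, 36.6, -10.4, 30.0, 45.4, -3.0, 6.4], [1, 40.8, -17.8, 35.9, 52.0, -3.9, 6.8]]
[[1, 3.8, -1.5, 10.5, 6.6, -1.2, 0.6], [1, 7.1, -4.3, 22.0, 13.1, -2.5, 1.1], [1, 10.0, -8.3, 34.3, 19.7, -3.9, 1.7], [1, 12.3, -13.6, 47.2, 26.2, -5.5, 2.2], [1, 14.0, -20.4, 60.5, 32.8, -7.2, 2.7], [1, 14.0, -20.4, 60.5, 32.8, -7.2, 2.7]]
[-0.2, 0, 2.4, 2.2, 1.0, -2] [0.523 0.208 0.396] axis [-0.9  -0.4   0.15] 82.0 face cam 0.77
[-0.2, -0.1, 2.3, 2.2, 1.0, -2] [0.529 0.207 0.494] axis [-0.92 -0.4  -0.02] 91.0 face cam 0.88
[0, 0, 2.2, 2.2, 1.0, -2] [0.528 0.308 0.496] axis [-0.82 -0.57 -0.02] 91.0 face cam 0.73
[0, -0.1, 2.1, 1.8, 1.0, -2] [0.47  0.356 0.509] axis [-0.69 -0.72  0.06] 87.0 face cam 0.55
[0, -0.1, 2.1, 1.6, 1.2, -2] [0.391 0.394 0.483] axis [-0.48 -0.87  0.12] 83.0 face cam 0.3
```

>>> {"op": "arm_command", "data": {
  "increments": [
    [1, 9, 13, -1, 5.6, 0, 2.7],
    [1, 17, 26, -1, 11.2, 0.3, 5.2],
    [1, 24, 37, 0, 17, 0.5, 7.6],
    [1, 30, 46, 2, 23, 0.7, 9.7],
    [1, 37, 55, 4, 29, 1, 11.7],
    [1, 42, 61, 7, 35, 1.2, 13.5],
    [1, 48, 66, 10, 41.3, 1.5, 15],
    [1, 54, 70, 14, 47.6, 1.8, 16.5]
  ]
}}

```text
time: 3.73
position: [0.387, 0.1529, 0.1736]
ee_rot: [0.391, 0.497, -0.026, 0.774]
contact_force: [0.5, 0.7, 0.4]
opening: 1.0
```

>>> {"op": "arm_command", "data": {
  "increments": [
    [1, 6, 2.5, 2, 6.3, 0, 1.3],
    [1, 12, 4, 5, 12.7, -0.4, 2.5],
    [1, 17.5, 4, 9, 19.2, -0.7, 3.5],
    [1, 23, 2.5, 13, 25.7, -1.1, 4.4],
    [1, 27.6, 0, 18.5, 32.2, -1.6, 5.2],
    [1, 32, -4.6, 24, 38.8, -2.3, 5.9],
    [1, 36.6, -10.4, 30, 45.4, -3, 6.4],
    [1, 41, -18, 36, 52, -3.9, 6.8]
  ]
}}

```text
time: 4.4
position: [0.4267, 0.1318, 0.1378]
ee_rot: [0.717, 0.387, -0.211, 0.54]
contact_force: [0.2, -0.6, 0.5]
opening: 1.001
```

>>> {"op": "arm_command", "data": {
  "increments": [
    [1, 4, -1.5, 10.5, 6.6, -1.2, 0.6],
    [1, 7, -4.3, 22, 13, -2.5, 1.1],
    [1, 10, -8.3, 34, 19.7, -3.9, 1.7],
    [1, 12, -13.6, 47, 26.2, -5.5, 2.2],
    [1, 14, -20.4, 60.5, 32.8, -7.2, 2.7],
    [1, 14, -20.4, 60.5, 32.8, -7.2, 2.7]
  ]
}}

```text
time: 4.9
position: [0.4257, 0.082, 0.0947]
ee_rot: [0.834, 0.262, -0.343, 0.344]
contact_force: [0.1, -0.1, 0.1]
opening: 0.999
```

```bash
python3 - <<'E'
from h import *
st();go(*gpose(B,d=.06));go(*gpose(B))
s=ctrl.read_state();x=R.from_quat(s["ee_rot"]).as_matrix()[:,0]
pts=[s["position"]+t*x for t in(0,.03,.06)]
shot("top","d3.png",(200,180,380,300),4,pts);shot("scene","d4.png",(270,110,430,230),4,pts)
E
```

```text
4.9 [0.4257 0.082  0.0947] x [ 0.627  0.2   -0.753] y [ 0.672 -0.627  0.394] F [ 0.1 -0.1  0.1] op 0.999 q [-0.3   0.19  2.56  2.08  0.45 -1.68]
shift [-3.6  5.3 -4.1] turn [-0.5  0.3  0.6] n 8.0 0.8
shift [56.3  5.9 -4.5] turn [-0.5  0.3  0.6] n 57.0 0.8
```

View pics/d3.png

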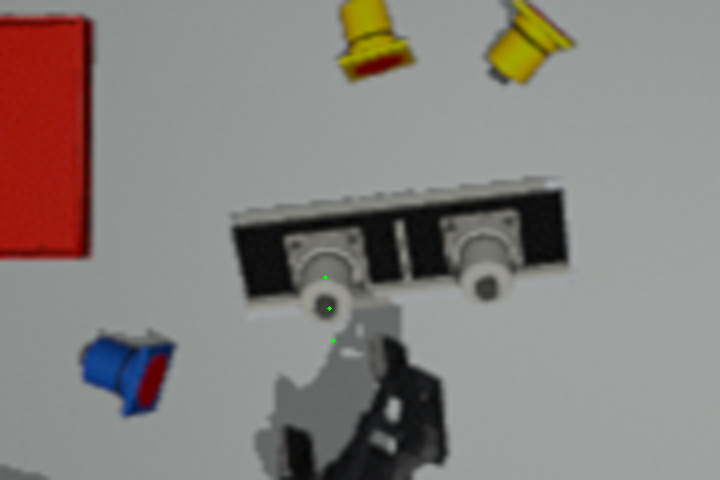

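View pics/d4.png

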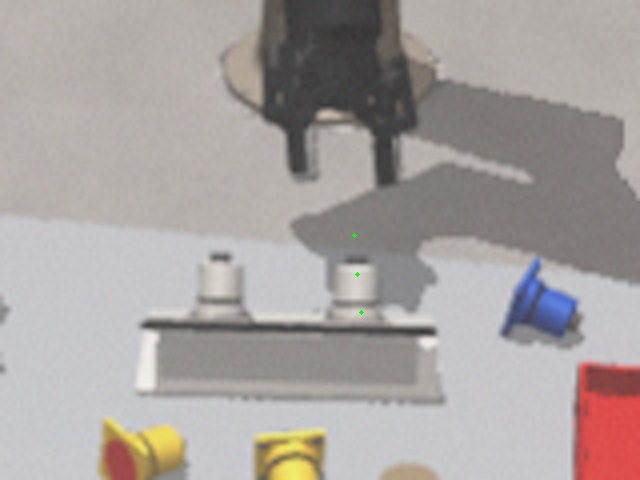

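Both views show the finger line (green dots) passing through the left rack mount: (325,305) in the top crop, (357,275) in the scene crop. I'm going in.

>>> {"op": "arm_command", "data": {
  "increments": [
    [1, 2, 6, -4.5, -0.5, 0.3, 0.6],
    [1, 20, 6, -4.5, -0.5, 0.3, 0.6],
    [1, 40, 6, -4.5, -0.5, 0.3, 0.6],
    [1, 56, 6, -4.5, -0.5, 0.3, 0.6],
    [1, 56, 6, -4.5, -0.5, 0.3, 0.6],
    [1, 56, 6, -4.5, -0.5, 0.3, 0.6]
  ]
}}

```text
time: 5.5
position: [0.469, 0.0938, 0.0599]
ee_rot: [0.835, 0.261, -0.334, 0.352]
contact_force: [-0.0, 0.1, 0.0]
opening: 0.999
```

```bash
python3 - <<'E'
from h import *
st();go(*gpose(B))
shot("top","e3.png",(200,180,380,300),4);shot("scene","e4.png",(270,110,430,230),4)
E
```

```text
5.5 [0.469  0.0938 0.0599] x [ 0.64   0.2   -0.742] y [ 0.671 -0.617  0.412] F [-0.   0.1  0. ] op 0.999 q [-0.21  0.39  2.5   2.43  0.53 -1.99]
shift [ 0.6 -2.2  2.9] turn [ 0.5 -0.3 -0.2] n 4.0 0.6
```

View pics/e3.png

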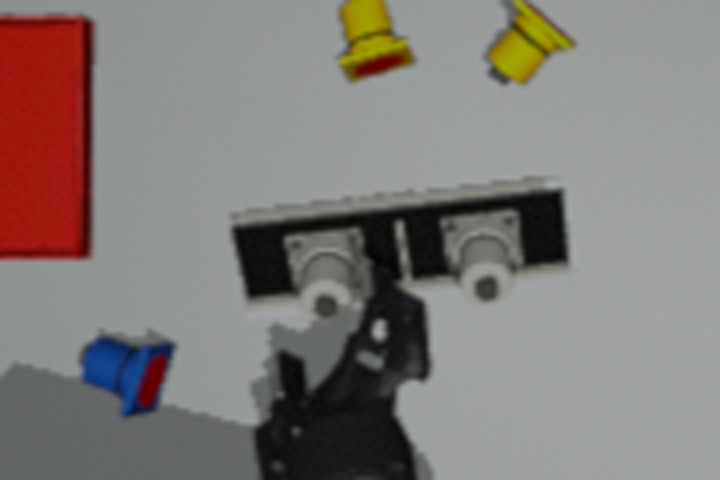

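View pics/e4.png

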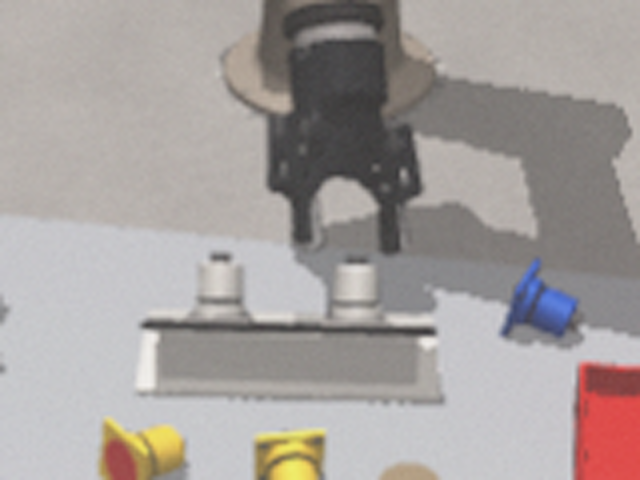

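```bash
python3 - <<'E'
from h import *
s=ctrl.read_state();M=R.from_quat(s["ee_rot"]).as_matrix();p=s["position"]
pts=[p+M[:,1]*w+M[:,0]*b for w in(-.0425,0,.0425) for b in(0,-.013,-.04)]
shot("top","f3.png",(250,200,350,300),6,pts);shot("scene","f4.png",(310,120,400,210),6,pts)
E
```

```text
(no output)
```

View pics/f3.png

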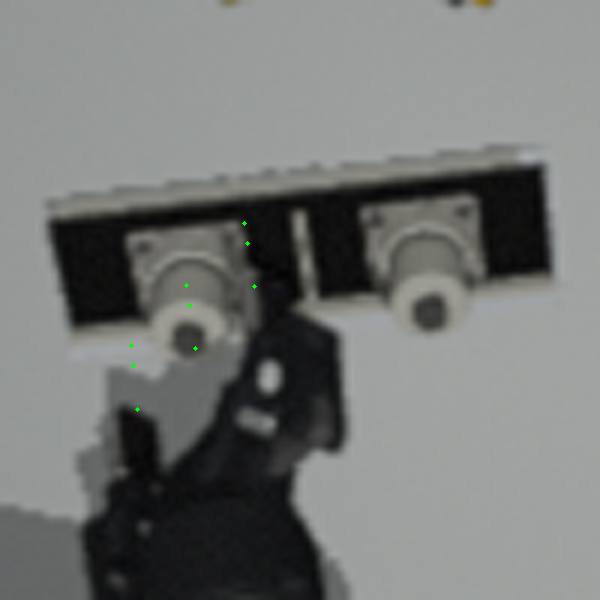

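View pics/f4.png

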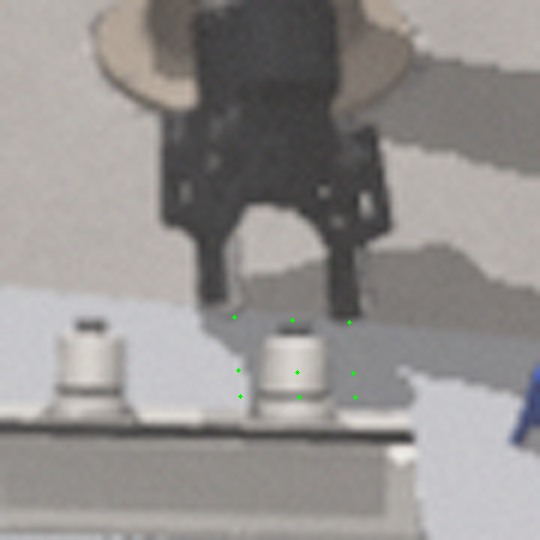

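The fingertips sit about 43 mm behind the reported TCP in both views, at (212,303) in the scene crop against a TCP dot at (240,396). I'll back off and look with the fingers shut to measure the true tip.

>>> {"op": "arm_command", "data": {
  "increments": [
    [0, -40, 0, 0, 0, 0, 0],
    [-0.6, -60, 0, 0, 0, 0, 0],
    [-1, -60, 0, 0, 0, 0, 0],
    [-1, -60, 0, 0, 0, 0, 0],
    [-1, -60, 0, 0, 0, 0, 0],
    [-1, -60, 0, 0, 0, 0, 0],
    [-1, -60, 0, 0, 0, 0, 0],
    [-1, -60, 0, 0, 0, 0, 0]
  ]
}}

```text
time: 6.37
position: [0.4308, 0.0812, 0.104]
ee_rot: [0.835, 0.26, -0.335, 0.351]
contact_force: [0.1, 0.1, 0.4]
opening: 0.002
```

```bash
python3 - <<'E'
from h import *
st()
s=ctrl.read_state();M=R.from_quat(s["ee_rot"]).as_matrix();p=s["position"]
pts=[p+M[:,0]*b for b in(0,-.02,-.04,-.06)]
shot("top","g3.png",(250,200,350,300),6,pts);shot("scene","g4.png",(310,110,400,200),6,pts)
E
```

```text
6.37 [0.4308 0.0812 0.104 ] x [ 0.641  0.199 -0.742] y [ 0.669 -0.618  0.412] F [0.1 0.1 0.4] op 0.002 q [-0.3   0.17  2.55  2.05  0.45 -1.66]
```

View pics/g3.png

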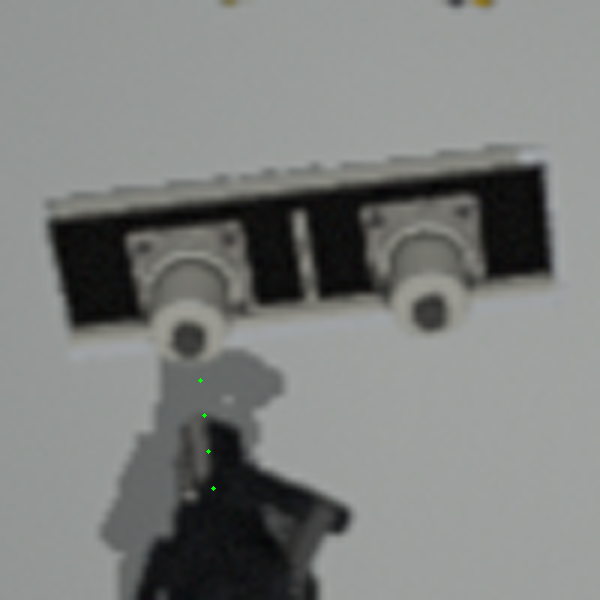

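View pics/g4.png

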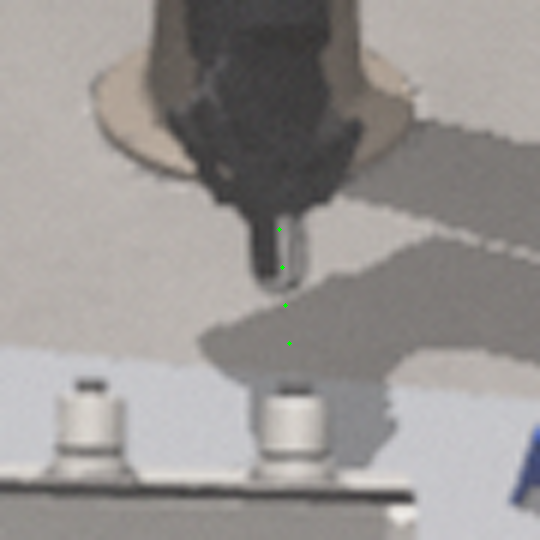

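```bash
python3 - <<'E'
from h import *
s=ctrl.read_state();M=R.from_quat(s["ee_rot"]).as_matrix();p=s["position"]
cs=ctrl.camera("scene");ct=ctrl.camera("top")
us=[310+278/6,110+288/6];ut=[250+215/6,200+420/6]
def f(X):return np.r_[proj(cs,[X])[0]-us,proj(ct,[X])[0]-ut]
r=least_squares(f,p);print(r.x,r.fun,"tool-frame off mm",M.T@(r.x-p)*1000,"world",(r.x-p)*1000)
im=cv2.imread("pics/scene0.png");P=np.array([.17226,.49546,.20342])
for z in(0,.013,.04):
    u=proj(cs,[P+[0,0,z]])[0];print(u)
    cv2.circle(im,(int(round(u[0])),int(round(u[1]))),0,(0,255,0),-1)
cv2.imwrite("pics/h0.png",cv2.resize(im[20:120,460:560],None,fx=6,fy=6,interpolation=cv2.INTER_NEAREST))
E
```

```text
[0.41544181 0.07207906 0.1252609 ] [-0.67255068  0.07957842 -0.53250933  0.09493431] tool-frame off mm [-27.27292913   4.19346177   1.43282914] world [-15.20521985  -9.11533232  21.19346103]
[495.64949302 110.61153802]
[496.53027874 106.96888603]
[498.38719195  99.27439029]
```

View pics/h0.png

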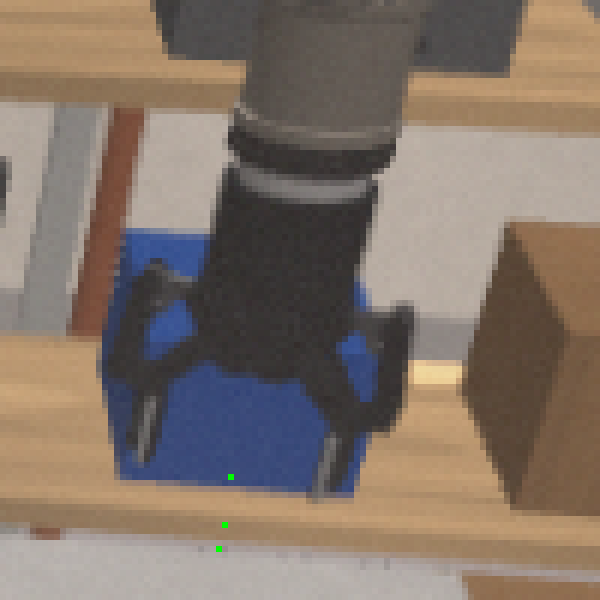

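The tool-frame offset is the same at the start pose and here: the true finger end is about 27 mm behind the reported TCP. I'll build that in and re-check reachability.

```bash
cat >> h.py <<'E'
OFF=.0265
def gpose(o,e=9,phi=225,d=0,h=.036,sg=1):
    k=R.from_rotvec(np.radians(phi)*m).apply(ry);x=R.from_rotvec(np.radians(e)*k).apply(-m)
    return o+h*m+x*(.0187+OFF-d),frame(x,sg*k)
E
python3 - <<'E'
from h import *
for n,o in(("A",A),("B",B)):
  for e,phi in((6,225),(9,225),(9,270),(6,180),(9,180)):
    for d in(0,.06,.09):
        print(n,e,phi,d,[v.round(2) for v in ik(*gpose(o,e,phi,d),16)])
go(*gpose(B,d=.05));go(*gpose(B))
E
```

```text
A 6 225 0 [array([-0.48,  0.46,  2.41,  2.09,  0.51, -1.88])]
A 6 225 0.06 [array([-0.58,  0.27,  2.45,  1.72,  0.49, -1.57])]
A 6 225 0.09 [array([-0.64,  0.17,  2.46,  1.5 ,  0.52, -1.37])]
A 9 225 0 [array([-0.52,  0.48,  2.42,  2.06,  0.59, -1.9 ])]
A 9 225 0.06 [array([-0.64,  0.3 ,  2.47,  1.74,  0.58, -1.65])]
A 9 225 0.09 [array([-0.71,  0.2 ,  2.48,  1.54,  0.6 , -1.49])]
A 9 270 0 [array([-0.5 ,  0.44,  2.33,  1.66,  0.48, -2.25])]
A 9 270 0.06 [array([-0.6 ,  0.27,  2.35,  1.31,  0.54, -1.96])]
A 9 270 0.09 [array([-0.66,  0.18,  2.35,  1.15,  0.6 , -1.82])]
A 6 180 0 [array([-0.42,  0.47,  2.45,  2.39,  0.53, -1.33])]
A 6 180 0.06 [array([-0.51,  0.27,  2.5 ,  2.07,  0.47, -1.06])]
A 6 180 0.09 [array([-0.57,  0.16,  2.52,  1.82,  0.45, -0.85])]
A 9 180 0 [array([-0.45,  0.5 ,  2.48,  2.45,  0.64, -1.43])]
A 9 180 0.06 [array([-0.55,  0.31,  2.55,  2.19,  0.57, -1.24])]
A 9 180 0.09 [array([-0.62,  0.2 ,  2.57,  1.98,  0.55, -1.07])]
B 6 225 0 [array([-0.13,  0.45,  2.45,  2.6 ,  0.47, -2.06])]
B 6 225 0.06 [array([-0.19,  0.24,  2.5 ,  2.28,  0.36, -1.78])]
B 6 225 0.09 
[... 231 characters left out ...]
44, -1.62])]
B 9 270 0 [array([-0.19,  0.42,  2.39,  2.11,  0.4 , -2.43])]
B 9 270 0.06 [array([-0.27,  0.23,  2.43,  1.64,  0.38, -2.  ])]
B 9 270 0.09 [array([-0.32,  0.12,  2.43,  1.36,  0.41, -1.74])]
B 6 180 0 [array([-0.05,  0.46,  2.47,  2.89,  0.51, -1.49])]
B 6 180 0.06 [array([-0.08,  0.26,  2.53,  2.74,  0.38, -1.36])]
B 6 180 0.09 [array([-0.11,  0.14,  2.54,  2.56,  0.29, -1.19])]
B 9 180 0 [array([-0.06,  0.5 ,  2.51,  2.91,  0.64, -1.53])]
B 9 180 0.06 [array([-0.1 ,  0.3 ,  2.58,  2.81,  0.52, -1.45])]
B 9 180 0.09 [array([-0.13,  0.18,  2.6 ,  2.7 ,  0.43, -1.35])]
shift [36.  -2.5  2.1] turn [ 0.4 -0.3 -0.3] n 36.0 0.5
shift [86.  -2.7  2.3] turn [ 0.4 -0.3 -0.3] n 86.0 0.5
```

>>> {"op": "arm_command", "data": {
  "increments": [
    [1, 0, -2.6, 2.2, 0, 0, 0],
    [1, 0, -2.6, 2.2, 0, 0, 0],
    [1, 0, -2.6, 2.2, 0, 0, 0],
    [1, 0, -2.6, 2.2, 0, 0, 0],
    [1, 20, -2.6, 2.2, 0, 0, 0],
    [1, 45, -2.6, 2.2, 0, 0, 0],
    [1, 70, -2.6, 2.2, 0, 0, 0],
    [1, 70, -2.6, 2.2, 0, 0, 0]
  ]
}}

```text
time: 7.23
position: [0.4746, 0.0951, 0.0474]
ee_rot: [0.835, 0.26, -0.336, 0.351]
contact_force: [-0.3, -0.5, 0.6]
opening: 0.996
```

```bash
python3 - <<'E'
from h import *
st();go(*gpose(B))
s=ctrl.read_state();M=R.from_quat(s["ee_rot"]).as_matrix();p=s["position"]
pts=[p+M[:,0]*(b-.0265)+M[:,1]*w for b in(0,-.013) for w in(-.0425,0,.0425)]
shot("top","i3.png",(250,200,350,300),6,pts);shot("scene","i4.png",(310,120,400,210),6,pts)
E
```

```text
7.23 [0.4746 0.0951 0.0474] x [ 0.639  0.199 -0.743] y [ 0.67  -0.619  0.41 ] F [-0.3 -0.5  0.6] op 0.996 q [-0.19  0.44  2.5   2.5   0.56 -2.04]
shift [13.   0.  -0.6] turn [ 0.3 -0.2 -0.1] n 13.0 0.4
```

View pics/i3.png

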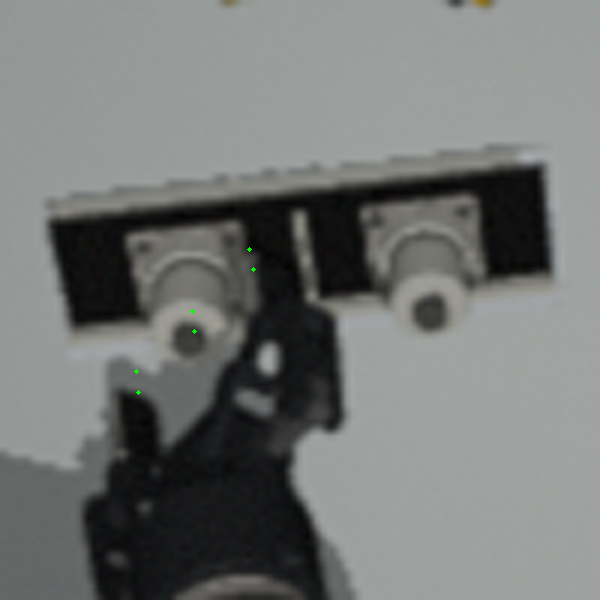

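View pics/i4.png

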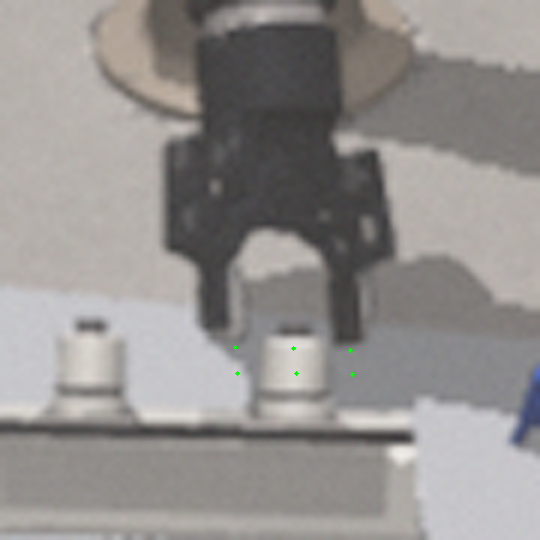

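>>> {"op": "arm_command", "data": {
  "increments": [
    [1, 8, 0, 0, 0, 0, 0],
    [1, 15, 0, 0, 0, 0, 0],
    [1, 15, 0, 0, 0, 0, 0],
    [0.2, 15, 0, 0, 0, 0, 0],
    [-0.4, 15, 0, 0, 0, 0, 0],
    [-1, 15, 0, 0, 0, 0, 0],
    [-1, 15, 0, 0, 0, 0, 0],
    [-1, 15, 0, 0, 0, 0, 0]
  ],
  "force": 50
}}

```text
time: 8.0
position: [0.4823, 0.0978, 0.0399]
ee_rot: [0.835, 0.259, -0.334, 0.351]
contact_force: [-4.7, -3.5, 7.3]
opening: 0.395
```

```bash
python3 - <<'E'
from h import *
st();go(*gpose(B))
shot("top","j3.png",(250,200,350,300),6);shot("scene","j4.png",(310,120,400,210),6)
E
```

```text
8.0 [0.4823 0.0978 0.0399] x [ 0.642  0.199 -0.74 ] y [ 0.668 -0.619  0.413] F [-4.7 -3.5  7.3] op 0.395 q [-0.18  0.47  2.49  2.54  0.58 -2.08]
shift [ 1.9 -0.5  0.3] turn [ 0.4 -0.3 -0.3] n 2.0 0.6
```

View pics/j4.png

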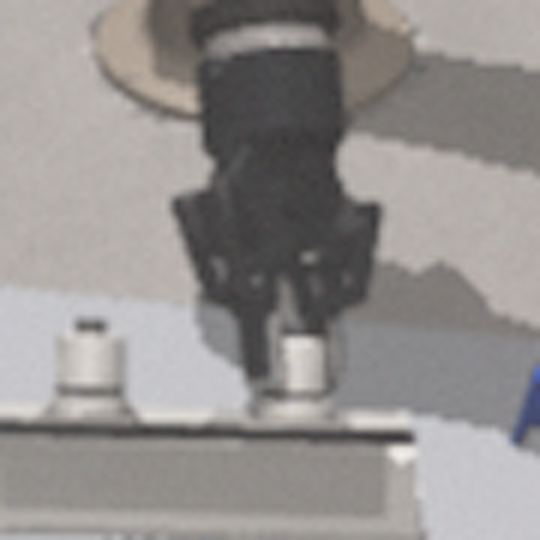

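Grip holds at an opening of 33.6 mm (cylinder 35). Lifting off along the mount axis and tipping.

```bash
python3 - <<'E'
from h import *
s=ctrl.read_state();Q=R.from_quat(s["ee_rot"]);mt=Q.inv().apply(m);ot=Q.inv().apply(B-s["position"])
json.dump([mt.tolist(),ot.tolist()],open("hold.json","w"));print(mt,ot)
print(Q.inv().apply(.07*m)*1000)
q0=near(s["position"]+.07*m,Q,q())
for t in([-.25,.0,2.4,2.2,1.0,-2],[-.25,0.05,2.4,2.1,1.0,-2],[-.25,0.05,2.45,2.1,.95,-1.9]):
    p,r=fk(np.array(t));a=r.apply(mt);o=p+r.apply(ot);print(t,p.round(3),"axis",a.round(2),np.degrees(np.arccos(a[2])).round(),"o",o.round(3),"cam",(-a@nrm([1.54-p[0],.22-p[1],.85-p[2]])).round(2))
plan(q0,[-.25,.0,2.4,2.2,1.0,-2],g=-1)
E
```

```text
[-0.98684764  0.00687655 -0.1615068 ] [-0.00777605 -0.00046251  0.00590775]
[-69.07933489   0.48135853 -11.30547589]
ik [-0.236  0.215  2.53   2.193  0.436 -1.746] err 0.0
[-0.25, 0.0, 2.4, 2.2, 1.0, -2] [0.532 0.182 0.396] axis [-0.92 -0.35  0.15] 81.0 o [0.528 0.174 0.393] cam 0.79
[-0.25, 0.05, 2.4, 2.1, 1.0, -2] [0.526 0.2   0.357] axis [-0.88 -0.41  0.23] 77.0 o [0.522 0.191 0.355] cam 0.7
[-0.25, 0.05, 2.45, 2.1, 0.95, -1.9] [0.51  0.195 0.321] axis [-0.86 -0.39  0.32] 71.0 o [0.505 0.187 0.319] cam 0.63
rows 9 min z 0.097
[[-1, -5.1, 19.3, -30.4, -2.3, 4.4, 2.5], [-1, -13.2, 37.8, -60.8, -4.7, 8.8, 5.2], [-1, -24.2, 55.3, -91.2, -7.2, 13.1, 7.9], [-1, -38.1, 71.5, -121.2, -9.8, 17.4, 10.7], [-1, -54.7, 86.3, -150.8, -12.5, 21.5, 13.5], [-1, -74.0, 99.5, -179.7, -15.3, 25.7, 16.5], [-1, -95.7, 110.9, -207.7, -18.1, 29.7, 19.5], [-1, -119.6, 120.5, -234.7, -20.9, 33.7, 22.5]]
[[-1, -2.6, 24.0, -28.5, -3.0, 4.0, 3.0], [-1, -2.6, 24.0, -28.5, -3.0, 4.0, 3.0]]
```

>>> {"op": "arm_command", "data": {
  "increments": [
    [-1, -8, 0, -1.3, 0, 0, 0],
    [-1, -25, 0.2, -4, 0, 0, 0],
    [-1, -45, 0.3, -7.4, 0, 0, 0],
    [-1, -69, 0.5, -11.3, 0, 0, 0],
    [-1, -69, 0.5, -11.3, 0, 0, 0]
  ]
}}

```text
time: 8.52
position: [0.441, 0.0925, 0.0987]
ee_rot: [0.835, 0.259, -0.334, 0.352]
contact_force: [-0.7, 0.4, -2.3]
opening: 0.39
```

```bash
python3 - <<'E'
from h import *
st()
shot("scene","k4.png",(290,100,410,200),6)
plan(q(),[-.25,.0,2.4,2.2,1.0,-2],g=-1)
E
```

```text
8.52 [0.441  0.0925 0.0987] x [ 0.643  0.198 -0.74 ] y [ 0.668 -0.617  0.415] F [-0.7  0.4 -2.3] op 0.39 q [-0.24  0.21  2.53  2.19  0.43 -1.74]
rows 9 min z 0.098
[[-1, -5.0, 19.3, -30.3, -2.3, 4.4, 2.5], [-1, -13.0, 37.8, -60.6, -4.7, 8.8, 5.2], [-1, -23.9, 55.3, -90.9, -7.2, 13.1, 7.9], [-1, -37.7, 71.5, -120.9, -9.8, 17.3, 10.6], [-1, -54.1, 86.4, -150.4, -12.4, 21.5, 13.5], [-1, -73.2, 99.6, -179.2, -15.1, 25.6, 16.4], [-1, -94.8, 111.1, -207.2, -17.9, 29.7, 19.4], [-1, -118.6, 120.7, -234.1, -20.8, 33.7, 22.5]]
[[-1, -2.6, 23.9, -28.5, -3.0, 4.0, 3.0], [-1, -2.6, 23.9, -28.5, -3.0, 4.0, 3.0]]
```

View pics/k4.png

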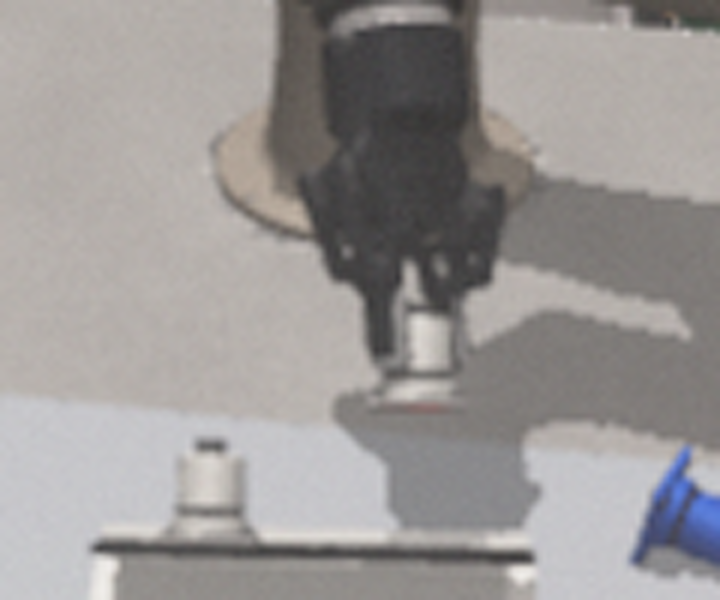

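The mount at (430,360) is held and off the rack, with a hint of red on its underside at (425,408). Now I tip it.

>>> {"op": "arm_command", "data": {
  "increments": [
    [-1, -5, 19, -30, -2.3, 4.4, 2.5],
    [-1, -13, 38, -60, -4.7, 8.8, 5.2],
    [-1, -24, 55, -91, -7.2, 13, 7.9],
    [-1, -38, 71.5, -121, -9.8, 17.3, 10.6],
    [-1, -54, 86, -150, -12.4, 21.5, 13.5],
    [-1, -73, 99.6, -179, -15, 25.6, 16.4],
    [-1, -95, 111, -207, -18, 29.7, 19.4],
    [-1, -118, 121, -234, -20.8, 33.7, 22.5]
  ]
}}

```text
time: 9.23
position: [0.537, 0.1719, 0.3586]
ee_rot: [0.853, 0.239, 0.045, 0.462]
contact_force: [0.8, -0.2, -2.4]
opening: 0.393
```

>>> {"op": "arm_command", "data": {
  "increments": [
    [-1, -3, 24, -28, -3, 4, 3],
    [-1, -3, 24, -28, -3, 4, 3],
    [-1, -3, 24, -28, -3, 4, 3],
    [-1, -3, 24, -28, -3, 4, 3],
    [-1, -3, 24, -28, -3, 4, 3]
  ]
}}

```text
time: 9.65
position: [0.5343, 0.1808, 0.392]
ee_rot: [0.845, 0.232, 0.09, 0.473]
contact_force: [0.2, -0.4, -2.7]
opening: 0.395
```

```bash
python3 - <<'E'
from h import *
st()
shot("scene","l4.png",(290,30,430,150),5)
mt,ot=map(np.array,json.load(open("hold.json")))
Q=R.from_quat(ctrl.read_state()["ee_rot"]);print(np.degrees(np.arccos(Q.apply(mt)[2])))
E
```

```text
9.65 [0.5343 0.1808 0.392 ] x [ 0.876  0.478 -0.067] y [ 0.307 -0.445  0.841] F [ 0.2 -0.4 -2.7] op 0.395 q [-0.25  0.01  2.4   2.2   1.01 -2.01]
80.89860308934814
```

View pics/l4.png

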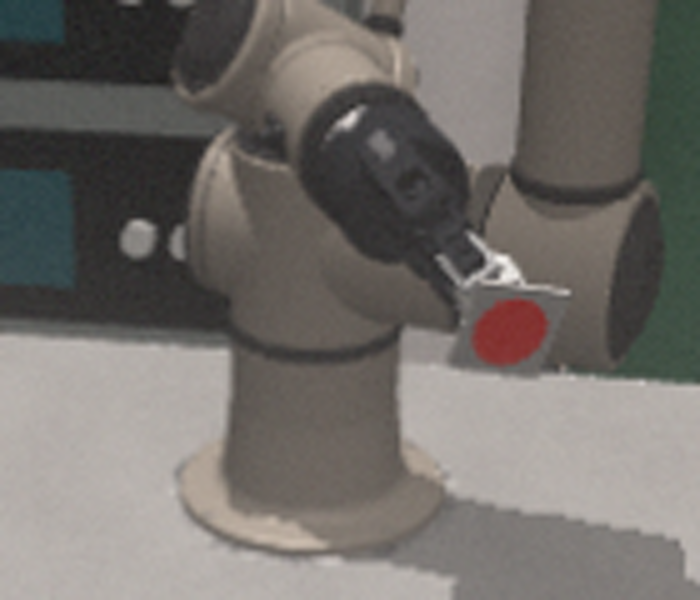

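The dot is clearly red at (510,332) in the crop, so this is mount_b and goes to the red tray. I'll check the held pose against the image and plan the placement.

```bash
python3 - <<'E'
from h import *
mt,ot=map(np.array,json.load(open("hold.json")))
s=ctrl.read_state();Q=R.from_quat(s["ee_rot"]);o=s["position"]+Q.apply(ot)
c=ctrl.camera("scene");print("pred",proj(c,[o]),"seen",290+510/5,30+332/5)
c2=shot("top","m3.png",(200,130,330,230),5,[o,o+Q.apply(mt)*.054])
T=np.array([.556,.3515,.004])
# place: mount axis -> z, choose yaw; enumerate
best=[]
def place(T,yaw,dz):
    k=nrm(np.cross(mt,[0,1,0]))
    # frame of mount in tool: z=mt
    xm=nrm(np.array([0,1,0])-mt*mt[1]);F=np.c_[xm,np.cross(mt,xm),mt]
    r=R.from_matrix(np.array(Rz(yaw).as_matrix())@F.T)
    return T+[0,0,dz]-r.apply(ot),r
for yd in range(0,360,30):
    for dz in(.003,.12):
        p,r=place(T,np.radians(yd),dz)
        for v in ik(p,r,12):print(yd,dz,v.round(2),"x",r.as_matrix()[:,0].round(2),"y",r.as_matrix()[:,1].round(2))
E
```

```text
pred [[391.93861194  96.55188778]] seen 392.0 96.4
0 0.003 [0.38 0.75 1.44 0.19 0.9  0.26] x [ 0.01  0.16 -0.99] y [1.   0.   0.01]
0 0.12 [0.38 0.61 1.33 0.16 1.13 0.31] x [ 0.01  0.16 -0.99] y [1.   0.   0.01]
30 0.003 [ 0.37  0.78  1.36  0.19  1.02 -0.25] x [-0.07  0.14 -0.99] y [0.87 0.5  0.01]
30 0.12 [ 0.37  0.66  1.25  0.17  1.25 -0.21] x [-0.07  0.14 -0.99] y [0.87 0.5  0.01]
60 0.003 [ 0.39  0.82  1.28  0.15  1.14 -0.73] x [-0.14  0.09 -0.99] y [0.5  0.87 0.01]
60 0.12 [ 0.39  0.7   1.17  0.13  1.37 -0.69] x [-0.14  0.09 -0.99] y [0.5  0.87 0.01]
90 0.003 [ 0.42  0.85  1.21  0.08  1.23 -1.19] x [-0.16  0.01 -0.99] y [0.   1.   0.01]
90 0.12 [ 0.42  0.74  1.1   0.07  1.45 -1.17] x [-0.16  0.01 -0.99] y [0.   1.   0.01]
120 0.003 [ 0.45  0.86  1.18 -0.01  1.26 -1.64] x [-0.14 -0.07 -0.99] y [-0.5   0.87  0.01]
120 0.12 [ 0.45  0.75  1.07 -0.01  1.48 -1.64] x [-0.14 -0.07 -0.99] y [-0.5   0.87  0.01]
150 0.003 [ 0.48  0.86  1.2  -0.09  1.23 -2.1 ] x [-0.09 -0.14 -0.99] y [-0.87  0.5   0.01]
150 0.12 [ 0.48  0.74  1.09 -0.08  1.45 -2.12] x [-0.09 -0.14 -0.99] y [-0.87  0.5   0.0
[... 376 characters left out ...]
03 [ 0.51  0.76  1.42 -0.18  0.9   2.71] x [ 0.14 -0.09 -0.99] y [-0.5  -0.87  0.01]
240 0.12 [ 0.51  0.63  1.31 -0.16  1.13  2.67] x [ 0.14 -0.09 -0.99] y [-0.5  -0.87  0.01]
270 0.003 [ 0.48  0.73  1.48 -0.11  0.79  2.13] x [ 0.16 -0.01 -0.99] y [-0.   -1.    0.01]
270 0.12 [ 0.48  0.59  1.38 -0.09  1.03  2.1 ] x [ 0.16 -0.01 -0.99] y [-0.   -1.    0.01]
300 0.003 [0.44 0.72 1.51 0.01 0.75 1.48] x [ 0.14  0.07 -0.99] y [ 0.5  -0.87  0.01]
300 0.12 [0.44 0.58 1.41 0.01 1.   1.49] x [ 0.14  0.07 -0.99] y [ 0.5  -0.87  0.01]
330 0.003 [0.41 0.72 1.49 0.13 0.79 0.84] x [ 0.09  0.14 -0.99] y [ 0.87 -0.5   0.01]
330 0.12 [0.41 0.58 1.39 0.11 1.04 0.88] x [ 0.09  0.14 -0.99] y [ 0.87 -0.5   0.01]
```

View pics/m3.png

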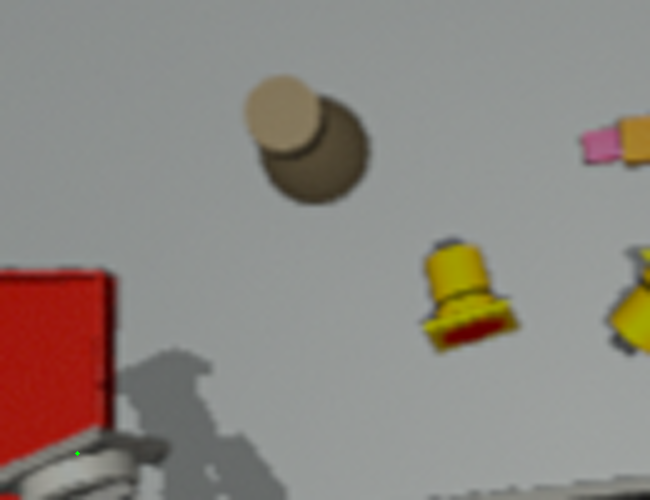

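```bash
cat >> h.py <<'E'
def place(T,yaw,dz):
    mt,ot=map(np.array,json.load(open("hold.json")))
    xm=nrm(np.array([0,1,0])-mt*mt[1]);F=np.c_[xm,np.cross(mt,xm),mt]
    r=R.from_matrix(np.array(Rz(yaw).as_matrix())@F.T)
    return np.array(T)+[0,0,dz]-r.apply(ot),r
TRAY=np.array([.556,.3515,.004])
E
python3 - <<'E'
from h import *
a=near(*place(TRAY,np.radians(120),.10),[.45,.75,1.07,0,1.48,-1.64])
plan(q(),a,g=-1,extra=2)
mt,ot=map(np.array,json.load(open("hold.json")))
for i in range(11):
    Q=q()+(a-q())*i/10;p,r=fk(Q);print((p+r.apply(ot)).round(3),end=" ")
E
```

```text
ik [ 0.45   0.767  1.096 -0.005  1.441 -1.644] err 0.0
rows 24 min z 0.097
[[-1, 17.9, -12.8, -22.7, -3.0, 4.6, -3.7], [-1, 32.8, -27.9, -44.2, -5.9, 9.2, -7.4], [-1, 44.8, -45.0, -64.1, -8.9, 13.7, -11.2], [-1, 54.0, -63.8, -82.0, -12.0, 18.0, -15.1], [-1, 60.7, -83.9, -97.7, -15.0, 22.2, -19.0], [-1, 65.1, -104.9, -110.7, -18.2, 26.3, -23.0], [-1, 67.4, -126.5, -121.1, -21.3, 30.2, -27.0], [-1, 68.0, -148.3, -128.5, -24.5, 33.9, -31.1]]
[[-1, 14.0, -14.8, -8.6, -3.0, 3.6, -4.3], [-1, 25.9, -31.1, -15.4, -6.0, 7.1, -8.6], [-1, 35.7, -48.6, -20.2, -9.0, 10.3, -13.1], [-1, 43.5, -66.9, -22.8, -12.1, 13.3, -17.6], [-1, 49.5, -85.4, -23.1, -15.1, 16.1, -22.2], [-1, 54.0, -103.9, -20.8, -18.1, 18.7, -26.8], [-1, 57.1, -121.8, -16.0, -21.2, 21.0, -31.6], [-1, 59.1, -138.8, -8.8, -24.2, 23.1, -36.4]]
[[-1, 8.7, -15.6, 4.7, -2.6, 1.9, -5.0], [-1, 15.3, -31.3, 11.4, -5.2, 3.6, -10.1], [-1, 20.0, -46.8, 20.1, -7.6, 5.0, -15.3], [-1, 22.8, -61.5, 30.7, -10.0, 6.2, -20.5], [-1, 23.7, -75.1, 43.2, -12.2, 7.1, -25.8], [-1, 22.9, -87.1, 57.4, -14.4, 7.7, -31.2], [-1, 20.5, -97.1, 73.2, -16.4, 7.9, -36.5], [-1, 16.7, -104.8, 90.1, -18.3, 7.9, -41.9]]
[[-1, 0.0, 0.0, 0.0, 0.0, 0.0, 0.0], [-1, 0.0, 0.0, 0.0, 0.0, 0.0, 0.0]]
[0.529 0.173 0.39 ] [0.535 0.245 0.387] [0.526 0.307 0.371] [0.51  0.355 0.344] [0.491 0.387 0.308] [0.475 0.403 0.266] [0.467 0.404 0.222] [0.471 0.395 0.18 ] [0.487 0.38  0.145] [0.517 0.364 0.118] [0.556 0.352 0.104]
```

>>> {"op": "arm_command", "data": {
  "increments": [
    [-1, 18, -13, -23, -3, 4.6, -3.7],
    [-1, 33, -28, -44, -5.9, 9.2, -7.4],
    [-1, 45, -45, -64, -8.9, 13.7, -11.2],
    [-1, 54, -64, -82, -12, 18, -15],
    [-1, 61, -84, -98, -15, 22.2, -19],
    [-1, 65, -105, -111, -18.2, 26.3, -23],
    [-1, 67, -126.5, -121, -21.3, 30.2, -27],
    [-1, 68, -148, -128.5, -24.5, 33.9, -31]
  ]
}}

```text
time: 10.47
position: [0.5, 0.3774, 0.3324]
ee_rot: [0.573, 0.547, 0.249, 0.558]
contact_force: [0.6, -0.5, -1.8]
opening: 0.393
```

>>> {"op": "arm_command", "data": {
  "increments": [
    [-1, 14, -15, -8.6, -3, 3.6, -4.3],
    [-1, 26, -31, -15.4, -6, 7, -8.6],
    [-1, 36, -48.6, -20, -9, 10.3, -13],
    [-1, 43.5, -67, -23, -12, 13.3, -17.6],
    [-1, 49.5, -85, -23, -15, 16, -22.2],
    [-1, 54, -104, -21, -18, 18.7, -26.8],
    [-1, 57, -122, -16, -21.2, 21, -31.6],
    [-1, 59, -139, -9, -24.2, 23, -36.4]
  ]
}}

```text
time: 11.13
position: [0.4603, 0.4029, 0.1886]
ee_rot: [0.189, 0.731, 0.277, 0.594]
contact_force: [0.0, 0.2, -2.2]
opening: 0.396
```

>>> {"op": "arm_command", "data": {
  "increments": [
    [-1, 8.7, -15.6, 4.7, -2.6, 1.9, -5],
    [-1, 15, -31, 11.4, -5.2, 3.6, -10],
    [-1, 20, -47, 20, -7.6, 5, -15.3],
    [-1, 23, -61.5, 31, -10, 6.2, -20.5],
    [-1, 24, -75, 43, -12.2, 7, -25.8],
    [-1, 23, -87, 57, -14.4, 7.7, -31],
    [-1, 20.5, -97, 73, -16.4, 7.9, -36.5],
    [-1, 17, -105, 90, -18.3, 7.9, -42]
  ]
}}

```text
time: 11.8
position: [0.55, 0.348, 0.0971]
ee_rot: [-0.197, 0.736, 0.168, 0.625]
contact_force: [0.6, -0.4, -2.6]
opening: 0.39
```

```bash
python3 - <<'E'
from h import *
st()
go(*place(TRAY,np.radians(120),.10));go(*place(TRAY,np.radians(120),.003))
E
```

```text
11.8 [0.55   0.348  0.0971] x [-0.14  -0.08  -0.987] y [-0.5    0.866  0.001] F [ 0.6 -0.4 -2.6] op 0.39 q [ 0.45  0.77  1.1  -0.01  1.44 -1.64]
shift [-0.2  0.5 -0.2] turn [-0.   0.   0.3] n 1.0 0.3
shift [95.5  0.4 15.4] turn [-0.   0.   0.3] n 97.0 0.3
```

>>> {"op": "arm_command", "data": {
  "increments": [
    [-1, 30, 0, 5, 0, 0, 0],
    [-1, 60, 0, 10, 0, 0, 0],
    [-1, 80, 0, 13, 0, 0, 0],
    [-1, 92, 0, 15, 0, 0, 0],
    [-1, 92, 0, 15, 0, 0, 0],
    [-1, 92, 0, 15, 0, 0, 0]
  ]
}}

```text
time: 12.3
position: [0.5494, 0.3488, 0.0047]
ee_rot: [-0.195, 0.736, 0.169, 0.626]
contact_force: [0.6, 0.0, -1.3]
opening: 0.391
```

```bash
python3 - <<'E'
from h import *
st()
go(*place(TRAY,np.radians(120),.0))
c=shot("scene","n4.png",(390,140,490,260),5)
E
```

```text
12.3 [0.5494 0.3488 0.0047] x [-0.141 -0.076 -0.987] y [-0.499  0.867  0.005] F [ 0.6  0.  -1.3] op 0.391 q [ 0.45  0.86  1.18 -0.01  1.26 -1.64]
shift [ 7.3 -0.5  1.2] turn [-0.1  0.1  0.1] n 7.0 0.2
```

View pics/n4.png

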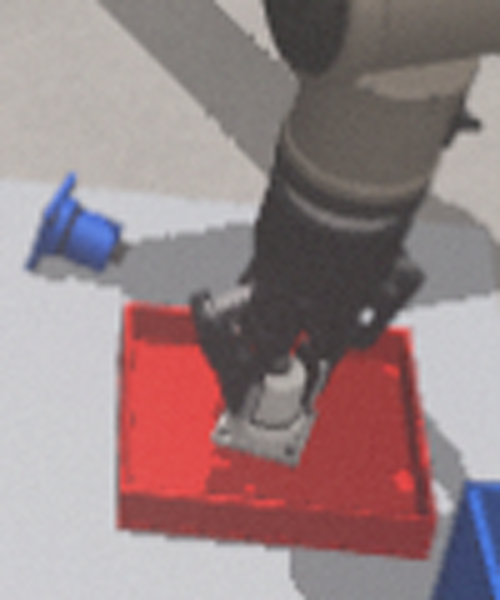

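>>> {"op": "arm_command", "data": {
  "increments": [
    [-1, 3, 0, 0.5, 0, 0, 0],
    [-1, 5, 0, 0.8, 0, 0, 0],
    [-1, 7, 0, 1.1, 0, 0, 0],
    [-1, 7, 0, 1.1, 0, 0, 0],
    [-1, 7, 0, 1.1, 0, 0, 0]
  ]
}}

```text
time: 12.77
position: [0.5494, 0.3489, -0.002]
ee_rot: [-0.195, 0.736, 0.169, 0.626]
contact_force: [-1.0, -0.1, -2.3]
opening: 0.397
```

```bash
python3 - <<'E'
from h import *
st()
go(*place(TRAY,np.radians(120),.0))
E
```

```text
12.77 [ 0.5494  0.3489 -0.002 ] x [-0.14  -0.075 -0.987] y [-0.499  0.867  0.005] F [-1.  -0.1 -2.3] op 0.397 q [ 0.45  0.87  1.18 -0.01  1.25 -1.64]
shift [ 0.8 -0.5  0. ] turn [-0.1  0.1  0.1] n 1.0 0.2
```

No contact yet; a few more mm.

>>> {"op": "arm_command", "data": {
  "increments": [
    [-1, 2, 0, 0.3, 0, 0, 0],
    [-1, 3, 0, 0.5, 0, 0, 0],
    [-1, 3, 0, 0.5, 0, 0, 0]
  ]
}}

```text
time: 13.02
position: [0.5496, 0.3489, -0.0047]
ee_rot: [-0.195, 0.736, 0.169, 0.626]
contact_force: [-1.5, -0.3, 2.8]
opening: 0.39
```

```bash
python3 - <<'E'
from h import *
st()
E
```

```text
13.02 [ 0.5496  0.3489 -0.0047] x [-0.14  -0.075 -0.987] y [-0.499  0.867  0.004] F [-1.5 -0.3  2.8] op 0.39 q [ 0.45  0.87  1.19 -0.01  1.25 -1.64]
```

>>> {"op": "arm_command", "data": {
  "increments": [
    [0.2, 3, 0, 0.5, 0, 0, 0],
    [1, 3, 0, 0.5, 0, 0, 0],
    [1, 3, 0, 0.5, 0, 0, 0],
    [1, 3, 0, 0.5, 0, 0, 0],
    [1, -20, 0, -3.5, 0, 0, 0],
    [1, -60, 0, -10, 0, 0, 0],
    [1, -100, 0, -16, 0, 0, 0],
    [1, -140, 0, -23, 0, 0, 0]
  ]
}}

```text
time: 13.68
position: [0.5491, 0.348, 0.138]
ee_rot: [-0.195, 0.736, 0.169, 0.626]
contact_force: [1.4, 1.0, 0.1]
opening: 0.999
```

```bash
python3 - <<'E'
from h import *
st()
o=np.array([.556,.3515,.004])
shot("scene","o4.png",(390,140,490,260),5,[o]);shot("top","o3.png",(150,170,350,290),4,[o])
print(ctrl.landmark_of("mount_b","scene"))
pre=near(*gpose(A,d=.09),[-.71,.2,2.48,1.54,.6,-1.49])
plan(q(),pre)
E
```

```text
13.68 [0.5491 0.348  0.138 ] x [-0.141 -0.076 -0.987] y [-0.499  0.867  0.005] F [1.4 1.  0.1] op 0.999 q [ 0.45  0.73  1.05 -0.01  1.52 -1.64]
[{'xyz': [0.5573, 0.3485, 0.0019], 'p': 0.83}, {'xyz': [0.6104, 0.0632, 0.026], 'p': 0.83}, {'xyz': [0.7094, -0.215, 0.0034], 'p': 0.72}, {'xyz': [0.4903, -0.0096, 0.041], 'p': 0.52}, {'xyz': [0.6418, -0.0508, 0.0257], 'p': 0.5}, {'xyz': [0.3831, 0.2153, 0.0229], 'p': 0.45}]
ik [-0.711  0.199  2.477  1.537  0.601 -1.488] err 0.0
rows 28 min z 0.105
[[1, 6.1, -7.2, -7.5, 2.9, -0.3, 3.5], [1, 11.2, -13.9, -14.8, 6.0, -0.7, 7.0], [1, 15.3, -20.2, -21.8, 9.4, -1.3, 10.4], [1, 18.4, -26.2, -28.5, 12.9, -1.9, 13.8], [1, 20.7, -32.2, -34.8, 16.6, -2.6, 17.1], [1, 22.1, -38.3, -40.7, 20.5, -3.4, 20.3], [1, 22.8, -44.7, -46.2, 24.5, -4.2, 23.5], [1, 22.8, -51.5, -51.3, 28.7, -5.2, 26.6]]
[[1, -4.4, -7.7, -0.7, 4.3, -1.2, 3.1], [1, -9.3, -15.7, -1.0, 8.7, -2.6, 6.2], [1, -14.8, -24.1, -0.8, 13.2, -4.0, 9.1], [1, -20.7, -33.2, -0.3, 17.8, -5.6, 12.0], [1, -27.0, -43.1, 0.3, 22.6, -7.2, 14.8], [1, -33.6, -53.9, 1.0, 27.5, -8.9, 17.6], [1, -40.3, -65.8, 1.6, 32.5, -10.7, 20.2], [1, -47.1, -78.7, 1.9, 37.6, -12.5, 22.8]]
[[1, -10.2, -7.4, 9.1, 5.1, -2.1, 2.6], [1, -20.7, -16.2, 18.4, 10.2, -4.2, 5.1], [1, -31.6, -26.4, 27.6, 15.5, -6.4, 7.5], [1, -42.6, -38.1, 36.4, 20.8, -8.7, 9.8], [1, -53.7, -51.5, 44.7, 26.2, -11.0, 12.1], [1, -64.8, -66.5, 52.2, 31.6, -13.4, 14.2], [1, -75.7, -83.2, 58.7, 37.1, -15.8, 16.3], [1, -86.3, -101.4, 63.8, 42.7, -18.2, 18.3]]
[[1, -11.2, -7.5, 18.0, 5.6, -2.6, 2.0], [1, -22.7, -17.4, 35.6, 11.2, -5.2, 3.9], [1, -34.5, -29.5, 52.4, 16.9, -7.9, 5.7], [1, -46.4, -44.1, 68.2, 22.6, -10.6, 7.4], [1, -46.4, -44.1, 68.2, 22.6, -10.6, 7.4]]
```

View pics/o4.png

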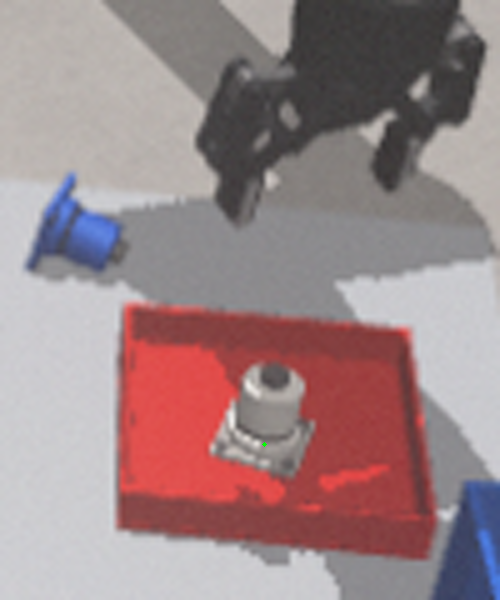

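View pics/o3.png

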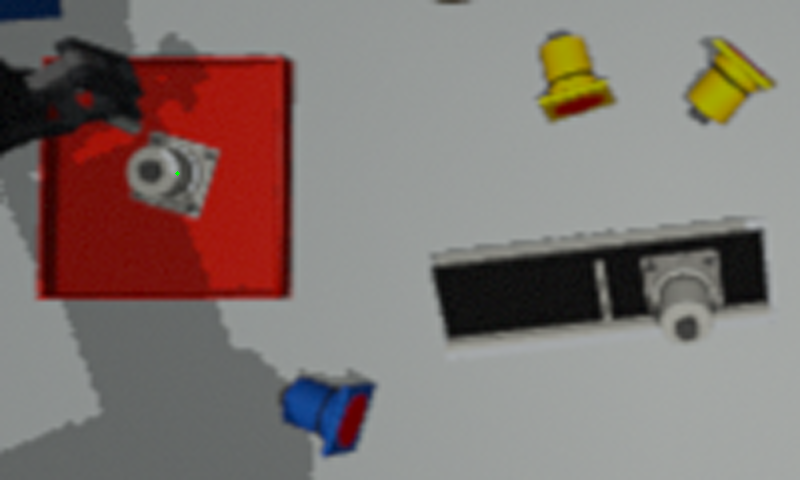

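Red mount stands upright in the tray: (270,415) in the scene crop, (165,172) in the top crop. Next is the other rack mount at (685,300) in the top crop.

>>> {"op": "arm_command", "data": {
  "increments": [
    [1, 6, -7, -7.5, 2.9, -0.3, 3.5],
    [1, 11, -14, -15, 6, -0.7, 7],
    [1, 15, -20, -22, 9.4, -1.3, 10.4],
    [1, 18, -26, -28.5, 12.9, -1.9, 13.8],
    [1, 21, -32, -35, 16.6, -2.6, 17],
    [1, 22, -38, -41, 20.5, -3.4, 20.3],
    [1, 23, -45, -46, 24.5, -4.2, 23.5],
    [1, 23, -51.5, -51, 28.7, -5.2, 26.6]
  ]
}}

```text
time: 14.5
position: [0.5276, 0.2758, 0.1202]
ee_rot: [0.147, 0.751, 0.128, 0.63]
contact_force: [-0.2, -0.8, 0.6]
opening: 0.997
```

>>> {"op": "arm_command", "data": {
  "increments": [
    [1, -4.4, -8, -0.7, 4.3, -1.2, 3],
    [1, -9.3, -16, -1, 8.7, -2.6, 6.2],
    [1, -15, -24, -0.8, 13.2, -4, 9],
    [1, -21, -33, 0, 17.8, -5.6, 12],
    [1, -27, -43, 0.3, 22.6, -7.2, 14.8],
    [1, -33.6, -54, 1, 27.5, -8.9, 17.6],
    [1, -40, -66, 1.6, 32.5, -10.7, 20.2],
    [1, -47, -79, 2, 37.6, -12.5, 22.8]
  ]
}}

```text
time: 15.17
position: [0.5327, 0.1848, 0.1331]
ee_rot: [0.497, 0.638, -0.016, 0.589]
contact_force: [0.0, -0.4, -0.2]
opening: 0.999
```

>>> {"op": "arm_command", "data": {
  "increments": [
    [1, -10, -7.4, 9, 5, -2, 2.6],
    [1, -21, -16, 18.4, 10.2, -4.2, 5],
    [1, -32, -26.4, 27.6, 15.5, -6.4, 7.5],
    [1, -43, -38, 36.4, 20.8, -8.7, 9.8],
    [1, -54, -51.5, 45, 26.2, -11, 12],
    [1, -65, -66.5, 52, 31.6, -13.4, 14.2],
    [1, -76, -83, 59, 37, -15.8, 16.3],
    [1, -86, -101, 64, 42.7, -18.2, 18.3]
  ]
}}

```text
time: 15.83
position: [0.4983, 0.0418, 0.1225]
ee_rot: [0.759, 0.405, -0.23, 0.455]
contact_force: [0.7, 0.1, 0.4]
opening: 0.997
```

>>> {"op": "arm_command", "data": {
  "increments": [
    [1, -11, -7.5, 18, 5.6, -2.6, 2],
    [1, -23, -17, 36, 11.2, -5.2, 4],
    [1, -34.5, -29.5, 52, 17, -8, 5.7],
    [1, -46, -44, 68, 22.6, -10.6, 7.4],
    [1, -46, -44, 68, 22.6, -10.6, 7.4],
    [1, -46, -44, 68, 22.6, -10.6, 7.4]
  ]
}}

```text
time: 16.33
position: [0.4379, -0.0242, 0.101]
ee_rot: [0.833, 0.261, -0.342, 0.348]
contact_force: [0.5, 0.1, 0.3]
opening: 1.002
```

```bash
python3 - <<'E'
from h import *
st();go(*gpose(A,d=.09));go(*gpose(A,d=.06));go(*gpose(A,d=-.002))
shot("top","p3.png",(250,200,350,300),6,[A,A+.054*m]);shot("scene","p4.png",(290,110,380,200),6,[A,A+.054*m])
E
```

```text
16.33 [ 0.4379 -0.0242  0.101 ] x [ 0.629  0.197 -0.752] y [ 0.673 -0.622  0.401] F [0.5 0.1 0.3] op 1.002 q [-0.71  0.21  2.48  1.54  0.59 -1.49]
shift [-1.5  2.8 -3.1] turn [-0.   0.4  0.4] n 4.0 0.5
shift [28.5  3.  -3.3] turn [-0.   0.4  0.4] n 29.0 0.5
shift [90.5  3.3 -3.8] turn [-0.   0.4  0.4] n 91.0 0.5
```

View pics/p3.png

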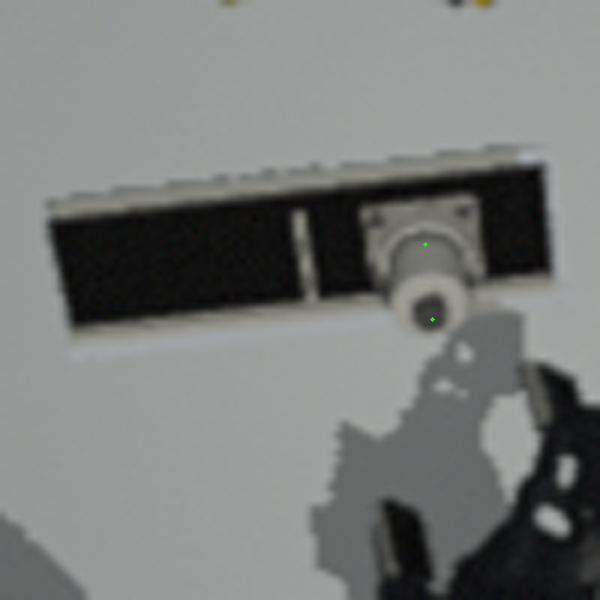

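View pics/p4.png

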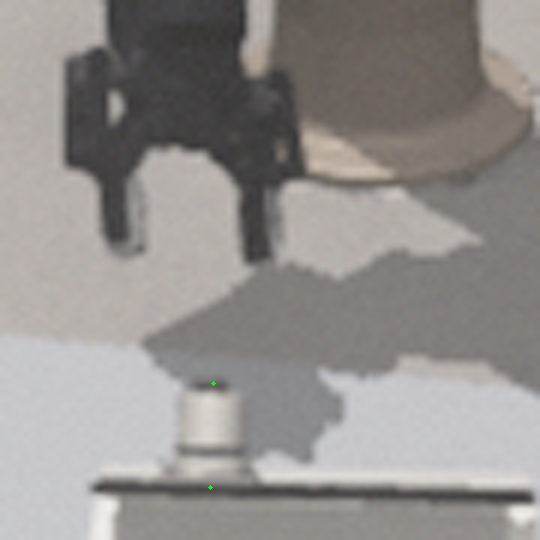

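Model dots sit on the mount in both views: stud at (432,318) top, (213,384) scene. Going in and closing.

>>> {"op": "arm_command", "data": {
  "increments": [
    [1, 5, 3.2, -3.5, 0, 0.4, 0.4],
    [1, 25, 3.2, -3.5, 0, 0.4, 0.4],
    [1, 50, 3.2, -3.5, 0, 0.4, 0.4],
    [1, 75, 3.2, -3.6, 0, 0.4, 0.4],
    [1, 87, 3.2, -3.6, 0, 0.4, 0.4],
    [1, 87, 3.2, -3.6, 0, 0.4, 0.4],
    [1, 87, 3.2, -3.6, 0, 0.4, 0.4]
  ]
}}

```text
time: 17.02
position: [0.4974, -0.0057, 0.039]
ee_rot: [0.835, 0.261, -0.337, 0.349]
contact_force: [0.3, 0.1, 0.1]
opening: 1.0
```

```bash
python3 - <<'E'
from h import *
st();go(*gpose(A))
shot("scene","q4.png",(290,110,380,200),6,[A,A+.054*m])
E
```

```text
17.02 [ 0.4974 -0.0057  0.039 ] x [ 0.637  0.2   -0.745] y [ 0.67  -0.621  0.406] F [0.3 0.1 0.1] op 1.0 q [-0.52  0.48  2.42  2.05  0.59 -1.9 ]
shift [ 0.7 -0.4  0.9] turn [ 0.1 -0.1  0. ] n 1.0 0.2
```

View pics/q4.png

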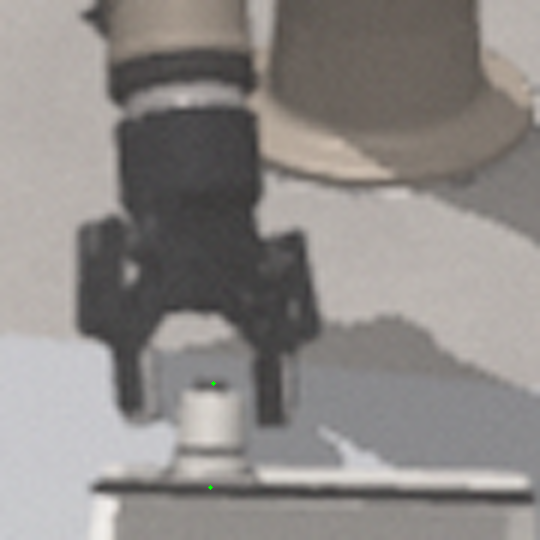

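>>> {"op": "arm_command", "data": {
  "increments": [
    [0.2, 0, 0, 0.5, 0, 0, 0],
    [-0.4, 0, 0, 0.5, 0, 0, 0],
    [-1, 0, 0, 0.5, 0, 0, 0],
    [-1, 0, 0, 0.5, 0, 0, 0],
    [-1, 0, 0, 0.5, 0, 0, 0],
    [-1, 0, 0, 0.5, 0, 0, 0]
  ],
  "force": 50
}}

```text
time: 17.57
position: [0.4971, -0.0075, 0.04]
ee_rot: [0.835, 0.259, -0.337, 0.349]
contact_force: [-6.0, -3.8, 9.6]
opening: 0.392
```

```bash
python3 - <<'E'
from h import *
st();s=ctrl.read_state();Q=R.from_quat(s["ee_rot"]);mt=Q.inv().apply(m);ot=Q.inv().apply(A-s["position"])
json.dump([mt.tolist(),ot.tolist()],open("hold.json","w"));print(mt,ot)
print(Q.inv().apply(.07*m)*1000)
q0=near(s["position"]+.07*m,Q,q())
for t in([-.4,.0,2.4,2.2,1.0,-2],[-.4,0.05,2.4,2.1,1.0,-2]):
    p,r=fk(np.array(t));a=r.apply(mt);o=p+r.apply(ot);print(t,p.round(3),"axis",a.round(2),np.degrees(np.arccos(a[2])).round(),"o",o.round(3),"cam",(-a@nrm([1.54-p[0],.22-p[1],.85-p[2]])).round(2))
plan(q0,[-.4,.0,2.4,2.2,1.0,-2],g=-1)
E
```

```text
17.57 [ 0.4971 -0.0075  0.04  ] x [ 0.639  0.197 -0.743] y [ 0.667 -0.623  0.409] F [-6.  -3.8  9.6] op 0.392 q [-0.53  0.48  2.42  2.06  0.59 -1.9 ]
[-0.98750825  0.00394756 -0.15751788] [-0.00756008 -0.00165966  0.00565335]
[-69.12557718   0.2763294  -11.02625146]
ik [-0.629  0.243  2.461  1.66   0.567 -1.545] err 0.0
[-0.4, 0.0, 2.4, 2.2, 1.0, -2] [0.554 0.1   0.396] axis [-0.97 -0.21  0.15] 81.0 o [0.548 0.094 0.392] cam 0.83
[-0.4, 0.05, 2.4, 2.1, 1.0, -2] [0.55  0.119 0.357] axis [-0.93 -0.28  0.23] 77.0 o [0.544 0.112 0.354] cam 0.76
rows 10 min z 0.097
[[-1, -4.0, 13.7, -28.1, -1.9, 3.3, 2.4], [-1, -9.9, 27.2, -56.6, -3.9, 6.5, 5.0], [-1, -18.0, 40.5, -85.4, -6.0, 9.8, 7.8], [-1, -28.2, 53.4, -114.4, -8.1, 13.1, 10.6], [-1, -40.8, 65.8, -143.4, -10.1, 16.3, 13.7], [-1, -55.6, 77.5, -172.1, -12.2, 19.5, 16.9], [-1, -72.8, 88.5, -200.4, -14.3, 22.7, 20.2], [-1, -92.3, 98.6, -228.1, -16.4, 25.9, 23.7]]
[[-1, -2.2, 22.4, -27.8, -2.2, 3.0, 3.6], [-1, -7.0, 44.7, -55.8, -4.4, 6.0, 7.3], [-1, -7.0, 44.7, -55.8, -4.4, 6.0, 7.3]]
```

>>> {"op": "arm_command", "data": {
  "increments": [
    [-1, -8, 0, -1.3, 0, 0, 0],
    [-1, -25, 0.2, -4, 0, 0, 0],
    [-1, -45, 0.3, -7.2, 0, 0, 0],
    [-1, -69, 0.3, -11, 0, 0, 0],
    [-1, -69, 0.3, -11, 0, 0, 0]
  ]
}}

```text
time: 17.98
position: [0.4562, -0.0125, 0.0987]
ee_rot: [0.835, 0.259, -0.337, 0.35]
contact_force: [0.8, 0.1, -1.9]
opening: 0.392
```

>>> {"op": "arm_command", "data": {
  "increments": [
    [-1, -4, 14, -28, -1.9, 3.3, 2.4],
    [-1, -10, 27, -56.6, -3.9, 6.5, 5],
    [-1, -18, 40.5, -85, -6, 9.8, 7.8],
    [-1, -28, 53, -114, -8, 13, 10.6],
    [-1, -41, 66, -143, -10, 16.3, 13.7],
    [-1, -55.6, 77.5, -172, -12.2, 19.5, 17],
    [-1, -73, 88.5, -200, -14.3, 22.7, 20.2],
    [-1, -92, 98.6, -228, -16.4, 26, 23.7]
  ]
}}

```text
time: 18.65
position: [0.5522, 0.0807, 0.3271]
ee_rot: [0.866, 0.199, -0.023, 0.458]
contact_force: [-0.4, 0.2, -0.9]
opening: 0.392
```

>>> {"op": "arm_command", "data": {
  "increments": [
    [-1, -2, 22, -28, -2.2, 3, 3.6],
    [-1, -7, 45, -56, -4.4, 6, 7.3],
    [-1, -7, 45, -56, -4.4, 6, 7.3],
    [-1, -7, 45, -56, -4.4, 6, 7.3],
    [-1, -7, 45, -56, -4.4, 6, 7.3],
    [-1, -7, 45, -56, -4.4, 6, 7.3]
  ]
}}

```text
time: 19.15
position: [0.5544, 0.1002, 0.3939]
ee_rot: [0.859, 0.169, 0.056, 0.479]
contact_force: [-0.1, -0.1, -0.8]
opening: 0.392
```

```bash
python3 - <<'E'
from h import *
st()
mt,ot=map(np.array,json.load(open("hold.json")))
s=ctrl.read_state();Q=R.from_quat(s["ee_rot"]);o=s["position"]+Q.apply(ot);print(o,np.degrees(np.arccos(Q.apply(mt)[2])))
shot("scene","r4.png",(290,30,430,150),5,[o])
# case frame checks
for n in("scene","top"):
    print(n,[ (d["xyz"],d["p"]) for k in("case_in","lid_hinge","lid_press","case") for d in (ctrl.camera(n),ctrl.landmark_of(k,n))[1][:1]])
E
```

```text
19.15 [0.5544 0.1002 0.3939] x [ 0.937  0.344 -0.066] y [ 0.237 -0.484  0.842] F [-0.1 -0.1 -0.8] op 0.392 q [-0.4   0.01  2.4   2.2   1.   -2.  ]
[0.54834499 0.09384562 0.38997156] 81.19418679586055
scene [([0.5083, -0.2937, 0.0052], 0.65), ([0.5, -0.3705, 0.067], 0.87), ([0.4996, -0.4084, 0.1802], 0.83), ([0.5138, -0.2956, 0.0024], 0.87)]
top [([0.5139, -0.2968, 0.0059], 0.98), ([0.4999, -0.3705, 0.0708], 0.61), ([0.5019, -0.4107, 0.1789], 0.69), ([0.5085, -0.2983, 0.006], 0.97)]
```

View pics/r4.png

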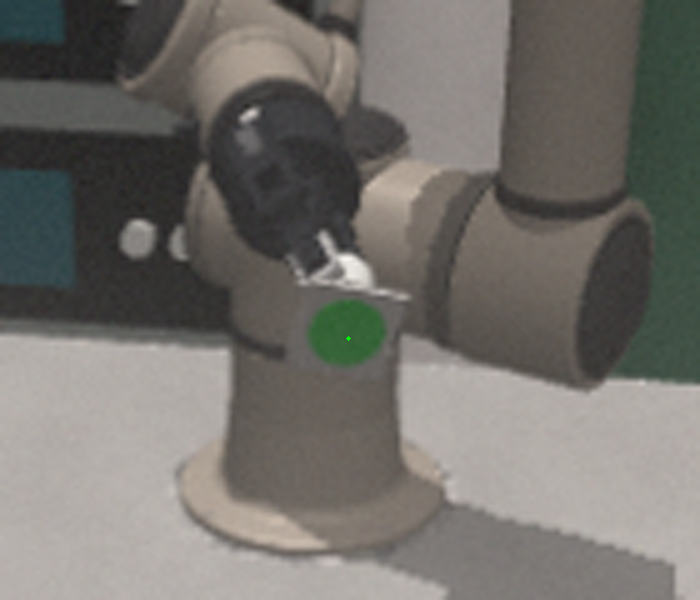

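The dot is clearly green at (348,333), so this is mount_a and goes to the case. The predicted origin matches the image.

```bash
python3 - <<'E'
from h import *
CIN=np.array([.511,-.2955,.005])
for yd in(-8.6,171.4):
    for dz in(.003,.14):
        p,r=place(CIN,np.radians(yd),dz)
        for v in ik(p,r,14):print(yd,dz,v.round(2),"x",r.as_matrix()[:,0].round(2),"y",r.as_matrix()[:,1].round(2))
a=near(*place(CIN,np.radians(171.4),.13),[-.75,.7,1.1,0,1.4,-3])
E
```

```text
-8.6 0.003 [-0.72  0.71  1.51  0.16  1.01 -0.66] x [ 0.03  0.16 -0.99] y [ 0.99 -0.15  0.  ]
-8.6 0.14 [-0.72  0.55  1.38  0.14  1.29 -0.62] x [ 0.03  0.16 -0.99] y [ 0.99 -0.15  0.  ]
171.4 0.003 [-0.58  0.67  1.62 -0.2   0.81  2.85] x [-0.03 -0.16 -0.99] y [-0.99  0.15  0.  ]
171.4 0.14 [-0.58  0.49  1.49 -0.16  1.1   2.78] x [-0.03 -0.16 -0.99] y [-0.99  0.15  0.  ]
ik [-0.464  0.497  1.581 -0.395  0.99  -3.11 ] err 0.18669
```

```bash
cat >> h.py <<'E'
CIN=np.array([.5125,-.286,.005])
E
python3 - <<'E'
from h import *
mt,ot=map(np.array,json.load(open("hold.json")))
a=near(*place(CIN,np.radians(-8.6),.14),[-.72,.55,1.38,.14,1.29,-.62])
b=near(*place(CIN,np.radians(-8.6),.002),a)
q0=q()
mid=(q0+a)/2+np.array([0.,-.15,-.1,0,0,0])
for s,e in((q0,mid),(mid,a)):
    for i in range(0,6):
        p,r=fk(s+(e-s)*i/5);print((p+r.apply(ot)).round(3),np.degrees(np.arccos(r.apply(mt)[2])).round(),end=" ")
    print()
plan(q0,mid,g=-1,extra=0);plan(mid,a,g=-1,extra=2)
E
```

```text
ik [-0.708  0.547  1.393  0.142  1.285 -0.604] err 0.0
ik [-0.708  0.709  1.524  0.162  0.995 -0.653] err 0.0
[0.548 0.094 0.391] 81.0 [0.569 0.106 0.407] 80.0 [0.584 0.108 0.413] 77.0 [0.595 0.099 0.41 ] 72.0 [0.602 0.076 0.401] 66.0 [0.607 0.038 0.389] 58.0 
[0.607 0.038 0.389] 58.0 [ 0.604 -0.01   0.33 ] 47.0 [ 0.591 -0.069  0.274] 35.0 [ 0.572 -0.135  0.223] 24.0 [ 0.545 -0.208  0.18 ] 12.0 [ 0.513 -0.286  0.145] nan 
rows 7 min z 0.389
[[-1, 16.7, 9.1, -10.5, -1.5, 3.9, -3.1], [-1, 29.1, 15.0, -15.4, -3.1, 6.9, -6.9], [-1, 37.6, 18.7, -13.8, -4.9, 8.9, -11.2], [-1, 42.4, 21.1, -5.4, -6.7, 9.8, -15.9], [-1, 43.6, 23.6, 10.0, -8.5, 9.5, -20.9], [-1, 41.1, 27.3, 32.4, -10.2, 8.0, -26.0], [-1, 35.0, 33.6, 61.2, -11.8, 5.3, -31.1]]
rows 12 min z 0.138
[[-1, 0.8, -19.2, 25.0, 1.8, -1.2, -4.2], [-1, -0.6, -38.9, 50.8, 3.6, -2.6, -8.4], [-1, -4.2, -59.2, 77.3, 5.6, -4.3, -12.6], [-1, -10.0, -79.8, 104.3, 7.6, -6.2, -16.7], [-1, -18.0, -100.6, 131.7, 9.6, -8.3, -20.8], [-1, -28.2, -121.4, 159.4, 11.7, -10.7, -24.8], [-1, -40.6, -142.1, 187.1, 13.9, -13.3, -28.7], [-1, -55.0, -162.5, 214.9, 16.0, -16.1, -32.5]]
[[-1, 2.9, -14.9, 34.6, 2.5, -2.9, -3.6], [-1, 3.9, -30.4, 69.6, 5.0, -5.9, -7.2], [-1, 3.0, -46.4, 104.6, 7.5, -9.1, -10.6], [-1, 0.2, -62.6, 139.5, 10.1, -12.5, -13.8], [-1, 0.2, -62.6, 139.5, 10.1, -12.5, -13.8], [-1, 0.2, -62.6, 139.5, 10.1, -12.5, -13.8]]<stdin>:9: RuntimeWarning: invalid value encountered in arccos
```

>>> {"op": "arm_command", "data": {
  "increments": [
    [-1, 17, 9, -10.5, -1.5, 3.9, -3],
    [-1, 29, 15, -15, -3, 6.9, -6.9],
    [-1, 37.6, 19, -14, -4.9, 8.9, -11.2],
    [-1, 42, 21, -5.4, -6.7, 9.8, -16],
    [-1, 43.6, 23.6, 10, -8.5, 9.5, -21],
    [-1, 41, 27, 32, -10.2, 8, -26],
    [-1, 35, 33.6, 61, -11.8, 5.3, -31]
  ]
}}

```text
time: 20.58
position: [0.6106, 0.0465, 0.388]
ee_rot: [0.725, 0.409, -0.019, 0.554]
contact_force: [0.5, 0.9, -1.4]
opening: 0.395
```

>>> {"op": "arm_command", "data": {
  "increments": [
    [-1, 1, -19, 25, 1.8, -1.2, -4.2],
    [-1, -0.6, -39, 51, 3.6, -2.6, -8.4],
    [-1, -4, -59, 77, 5.6, -4.3, -12.6],
    [-1, -10, -80, 104, 7.6, -6.2, -16.7],
    [-1, -18, -100.6, 132, 9.6, -8.3, -20.8],
    [-1, -28, -121, 159, 11.7, -10.7, -24.8],
    [-1, -40.6, -142, 187, 13.9, -13.3, -28.7],
    [-1, -55, -162.5, 215, 16, -16, -32.5]
  ]
}}

```text
time: 21.25
position: [0.566, -0.1521, 0.2024]
ee_rot: [0.643, 0.507, -0.327, 0.472]
contact_force: [0.1, -0.4, -0.7]
opening: 0.392
```

>>> {"op": "arm_command", "data": {
  "increments": [
    [-1, 3, -15, 34.6, 2.5, -2.9, -3.6],
    [-1, 4, -30, 69.6, 5, -5.9, -7.2],
    [-1, 3, -46, 104.6, 7.5, -9, -10.6],
    [-1, 0, -62.6, 139.5, 10, -12.5, -13.8],
    [-1, 0, -62.6, 139.5, 10, -12.5, -13.8],
    [-1, 0, -62.6, 139.5, 10, -12.5, -13.8]
  ]
}}

```text
time: 21.75
position: [0.5148, -0.2793, 0.137]
ee_rot: [0.578, 0.496, -0.49, 0.424]
contact_force: [-0.0, 0.1, -1.1]
opening: 0.395
```

```bash
python3 - <<'E'
from h import *
st()
go(*place(CIN,np.radians(-8.6),.14));go(*place(CIN,np.radians(-8.6),.01));go(*place(CIN,np.radians(-8.6),0))
shot("top","s3.png",(350,160,510,280),5,[CIN]);shot("scene","s4.png",(170,90,310,230),4,[CIN])
E
```

```text
21.75 [ 0.5148 -0.2793  0.137 ] x [ 0.028  0.159 -0.987] y [ 0.989 -0.148  0.004] F [-0.   0.1 -1.1] op 0.395 q [-0.71  0.55  1.39  0.15  1.28 -0.61]
shift [-1.5  0.4  0. ] turn [ 0.1 -0.2  0. ] n 2.0 0.3
shift [ 1.268e+02 -1.000e-01  2.100e+01] turn [ 0.1 -0.2  0. ] n 129.0 0.3
shift [ 1.367e+02 -1.000e-01  2.260e+01] turn [ 0.1 -0.2  0. ] n 139.0 0.3
```

View pics/s3.png

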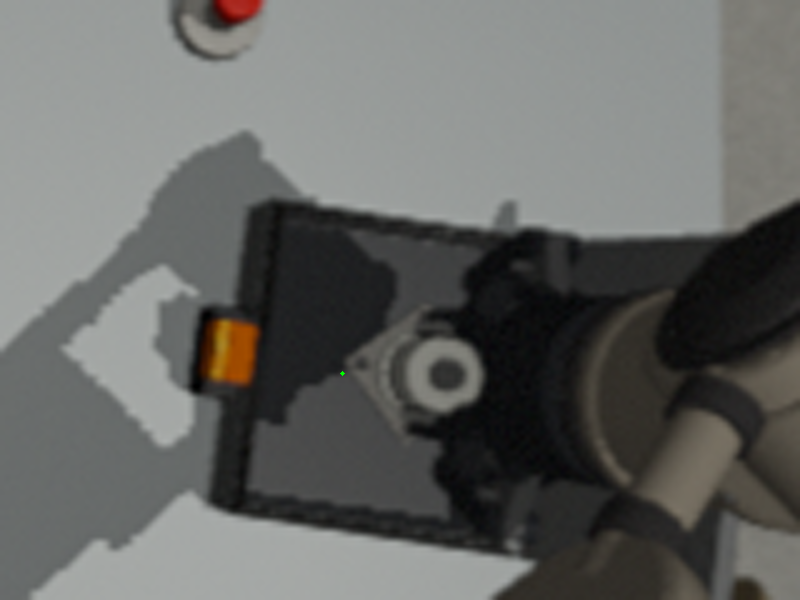

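View pics/s4.png

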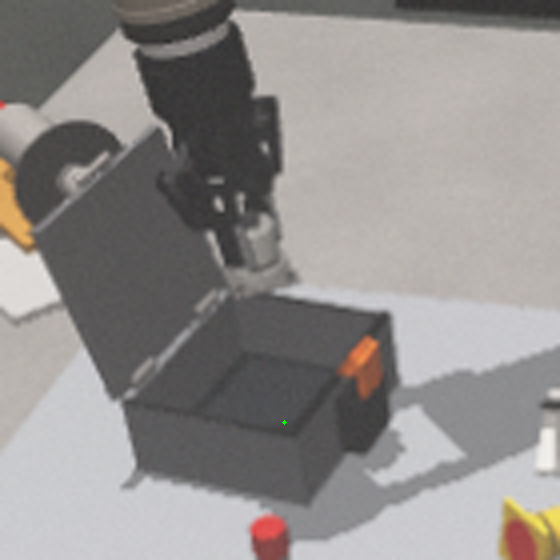

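>>> {"op": "arm_command", "data": {
  "increments": [
    [-1, 25, 0, 4, 0, 0, 0],
    [-1, 60, 0, 10, 0, 0, 0],
    [-1, 95, 0, 15.7, 0, 0, 0],
    [-1, 122, 0, 20, 0, 0, 0],
    [-1, 132, 0, 21.7, 0, 0, 0],
    [-1, 132, 0, 21.7, 0, 0, 0],
    [-1, 132, 0, 21.7, 0, 0, 0]
  ]
}}

```text
time: 22.43
position: [0.5165, -0.2797, 0.0057]
ee_rot: [0.578, 0.496, -0.489, 0.425]
contact_force: [0.1, 0.7, -1.0]
opening: 0.397
```

```bash
python3 - <<'E'
from h import *
st()
go(*place(CIN,np.radians(-8.6),0))
shot("top","t3.png",(350,160,510,280),5,[CIN]);shot("scene","t4.png",(170,90,310,230),4,[CIN])
E
```

```text
22.43 [ 0.5165 -0.2797  0.0057] x [ 0.03   0.156 -0.987] y [ 0.989 -0.147  0.007] F [ 0.1  0.7 -1. ] op 0.397 q [-0.71  0.7   1.52  0.16  1.01 -0.66]
shift [ 7.1 -1.4  1.2] turn [ 0.2 -0.1 -0.1] n 7.0 0.2
```

View pics/t3.png

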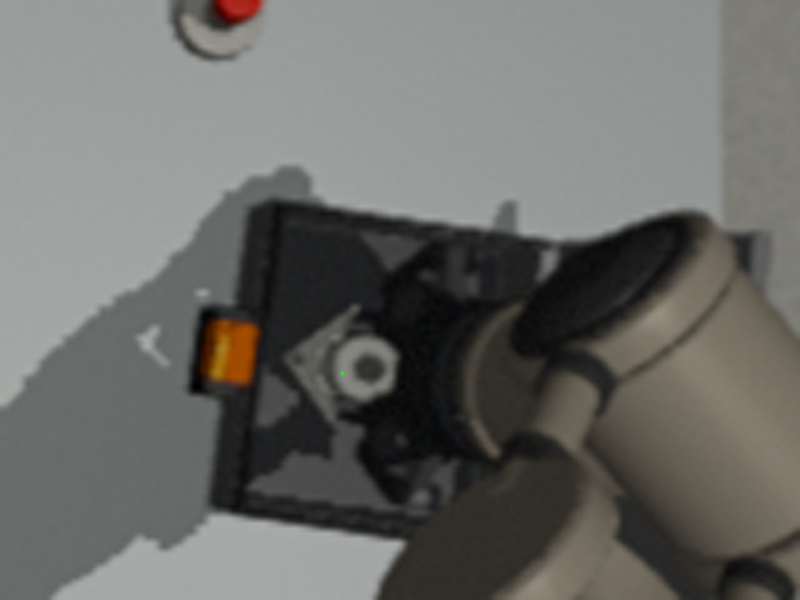

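View pics/t4.png

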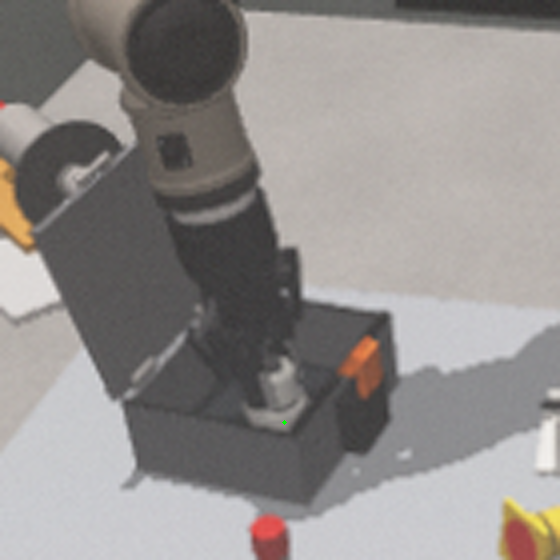

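>>> {"op": "arm_command", "data": {
  "increments": [
    [-1, 3, 0, 0.5, 0, 0, 0],
    [-1, 6, 0, 1, 0, 0, 0],
    [-1, 8, 0, 1.3, 0, 0, 0],
    [-1, 8, 0, 1.3, 0, 0, 0],
    [-1, 8, 0, 1.3, 0, 0, 0]
  ]
}}

```text
time: 22.95
position: [0.5161, -0.2799, -0.0033]
ee_rot: [0.578, 0.495, -0.49, 0.425]
contact_force: [-0.3, -0.3, 0.0]
opening: 0.392
```

```bash
python3 - <<'E'
from h import *
st()
E
```

```text
22.95 [ 0.5161 -0.2799 -0.0033] x [ 0.029  0.156 -0.987] y [ 0.989 -0.148  0.006] F [-0.3 -0.3  0. ] op 0.392 q [-0.71  0.72  1.52  0.17  0.99 -0.66]
```

>>> {"op": "arm_command", "data": {
  "increments": [
    [-1, 1.5, 0, 0.2, 0, 0, 0],
    [-1, 3, 0, 0.5, 0, 0, 0],
    [-1, 3, 0, 0.5, 0, 0, 0]
  ]
}}

```text
time: 23.2
position: [0.5162, -0.2799, -0.0035]
ee_rot: [0.578, 0.495, -0.489, 0.425]
contact_force: [-6.9, 3.6, 22.7]
opening: 0.391
```

```bash
python3 - <<'E'
from h import *
st()
E
```

```text
23.2 [ 0.5162 -0.2799 -0.0035] x [ 0.03   0.156 -0.987] y [ 0.989 -0.147  0.007] F [-6.9  3.6 22.7] op 0.391 q [-0.71  0.72  1.52  0.17  0.99 -0.66]
```

Seated. I'll relieve the pressure, open, and go straight up.

>>> {"op": "arm_command", "data": {
  "increments": [
    [-1, -2.5, 0, -0.4, 0, 0, 0],
    [-1, -2.5, 0, -0.4, 0, 0, 0],
    [0.2, -2.5, 0, -0.4, 0, 0, 0],
    [1, -2.5, 0, -0.4, 0, 0, 0],
    [1, -2.5, 0, -0.4, 0, 0, 0],
    [1, -2.5, 0, -0.4, 0, 0, 0],
    [1, -30, 0, -5, 0, 0, 0],
    [1, -65, 0, -11, 0, 0, 0]
  ]
}}

```text
time: 23.87
position: [0.5136, -0.2777, 0.0568]
ee_rot: [0.577, 0.498, -0.49, 0.422]
contact_force: [1.0, -1.3, -0.1]
opening: 1.002
```

>>> {"op": "arm_command", "data": {
  "increments": [
    [1, -40, 0, -6.6, 0, 0, 0],
    [1, -75, 0, -12.4, 0, 0, 0],
    [1, -110, 0, -18, 0, 0, 0],
    [1, -140, 0, -23, 0, 0, 0],
    [1, -140, 0, -23, 0, 0, 0]
  ]
}}

```text
time: 24.28
position: [0.5172, -0.2805, 0.208]
ee_rot: [0.578, 0.492, -0.489, 0.429]
contact_force: [-0.2, -0.7, 1.0]
opening: 1.003
```

```bash
python3 - <<'E'
from h import *
st()
shot("top","u3.png",(350,160,510,280),5,[CIN]);print(ctrl.landmark_of("mount_a","top"))
shot("scene","u4.png",(130,60,310,230),4,[CIN]);print([ (k,d["xyz"],d["p"]) for k in("lid_hinge","lid_press","mount_a") for d in ctrl.landmark_of(k,"scene")])
E
```

```text
24.28 [ 0.5172 -0.2805  0.208 ] x [ 0.038  0.149 -0.988] y [ 0.989 -0.147  0.016] F [-0.2 -0.7  1. ] op 1.003 q [-0.71  0.49  1.3   0.14  1.43 -0.59]
[{'xyz': [0.6092, 0.0643, 0.0245], 'p': 0.77}, {'xyz': [0.7127, -0.207, -0.0015], 'p': 0.69}, {'xyz': [0.554, 0.348, 0.0024], 'p': 0.62}, {'xyz': [0.389, 0.2107, 0.0307], 'p': 0.57}, {'xyz': [0.642, -0.0539, 0.0284], 'p': 0.56}, {'xyz': [0.515, -0.2855, 0.0014], 'p': 0.55}]
[('lid_hinge', [0.4976, -0.3711, 0.0672], 0.65), ('lid_hinge', [0.4838, 0.042, -0.0011], 0.35), ('lid_press', [0.495, -0.4122, 0.1804], 0.96), ('mount_a', [0.6088, 0.0622, 0.0247], 0.84), ('mount_a', [0.5564, 0.3464, 0.0029], 0.73), ('mount_a', [0.517, -0.2857, 0.0025], 0.62), ('mount_a', [0.3896, 0.2179, 0.0244], 0.59), ('mount_a', [0.6442, -0.052, 0.0282], 0.56)]
```

View pics/u3.png

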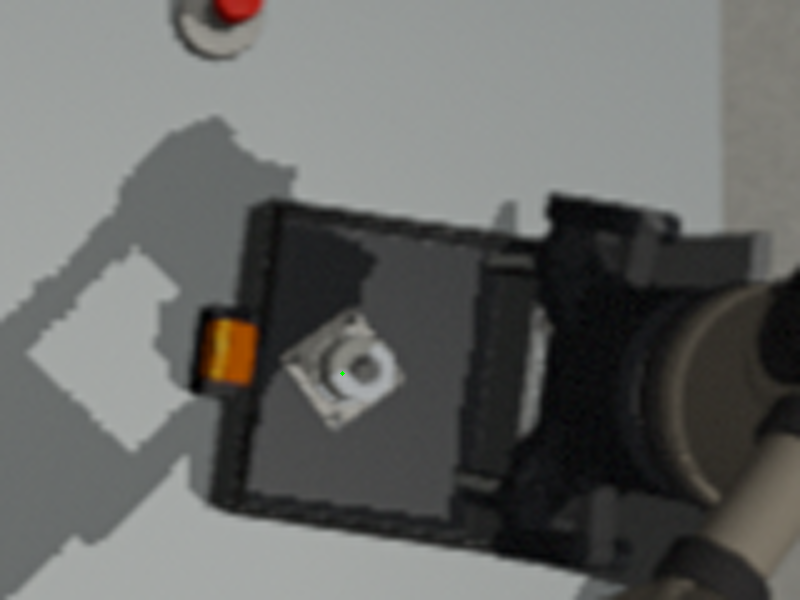

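View pics/u4.png

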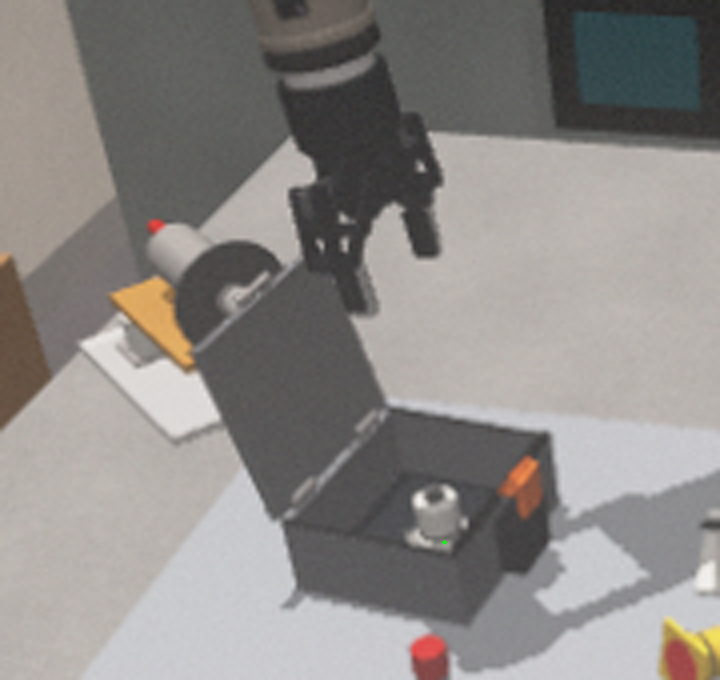

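mount_a stands upright in the case at (435,515), with the network giving (0.516,-0.286). Both are released with the lid open. Now I plan to close the lid from behind with the fingers shut.

```bash
cat >> h.py <<'E'
H=np.array([.4994,-.3703,.068]);U=nrm([.0117,.0745,0]);Z=np.array([0,0,1.])
RL=frame([.03,.156,-.987],[.989,-.147,.007]);XL=RL.as_matrix()[:,0]
def tcp(u,z):return H*[1,1,0]+U*u+Z*z+.027*XL
def arc(t,s,du=.011):
    P=(H+s*(np.cos(t)*U+np.sin(t)*Z)+.012*(-np.sin(t)*U+np.cos(t)*Z)-du*U);return P+.027*XL
E
python3 - <<'E'
from h import *
st()
W=[tcp(.05,.29),tcp(-.10,.29),tcp(-.10,.165),tcp(-.023,.165)]+[arc(t,.108+.01*(1.5-t)/1.5) for t in(1.4,1.2,1,.8,.6,.4,.2,.1,0)]
qn=q();s=ctrl.read_state();p0=s["position"];Q=R.from_quat(s["ee_rot"])
for w in W:
    qn=near(w,RL,qn);print(w.round(3),"from now",(Q.inv().apply(w-p0)*1000).round(0))
print((Q.inv()*RL).as_rotvec(degrees=True))
# picture overlay of lid model
th=1.81;d=np.cos(th)*U+np.sin(th)*Z;n=-np.sin(th)*U+np.cos(th)*Z;V=np.array([U[1],-U[0],0])
pts=[H+a*V+b*d for a in(-.085,.085) for b in(0,.15)]+[H+.118*d+.012*n]
shot("scene","v4.png",(130,60,310,230),4,pts);shot("top","v3.png",(350,160,550,340),4,pts)
E
```

```text
24.58 [ 0.5142 -0.2782  0.1992] x [ 0.026  0.159 -0.987] y [ 0.989 -0.147  0.002] F [-0.2  0.7  0. ] op 1.001 q [-0.71  0.5   1.31  0.14  1.42 -0.59]
ik [-0.763  0.492  1.139  0.134  1.597 -0.618] err 0.0
[ 0.508 -0.317  0.263] from now [-70.  -0.  28.]
ik [-0.938  0.675  0.822  0.119  1.752 -0.776] err 0.0
[ 0.485 -0.465  0.263] from now [-94.  -1. 176.]
ik [-0.938  0.729  1.055  0.117  1.467 -0.81 ] err 0.0
[ 0.485 -0.465  0.138] from now [ 30.  -2. 196.]
ik [-0.854  0.641  1.222  0.128  1.379 -0.738] err 0.0
[ 0.497 -0.389  0.138] from now [ 42.  -1. 120.]
ik [-0.832  0.612  1.24   0.13   1.386 -0.715] err 0.0
[ 0.5  -0.37  0.15] from now [ 33.  -1. 100.]
ik [-0.805  0.593  1.282  0.133  1.361 -0.691] err 0.0
[ 0.503 -0.349  0.148] from now [39. -1. 79.]
ik [-0.777  0.58   1.326  0.137  1.327 -0.669] err 0.0
[ 0.506 -0.328  0.142] from now [49. -1. 59.]
ik [-0.751  0.573  1.37   0.141  1.287 -0.649] err 0.0
[ 0.509 -0.308  0.131] from now [63. -1. 41.]
ik [-0.727  0.574  1.412  0.145  1.24  -0.633] err 0.0
[ 0.512 -0.291  0.116] from now [80. -0. 26.]
ik [-0.707  0.584  1.452  0.149  1.189 -0.621] err 0.0
[ 0.514 -0.277  0.097] from now [101.  -0.  15.]
ik [-0.692  0.601  1.487  0.154  1.136 -0.615] err 0.0
[ 0.516 -0.266  0.076] from now [123.  -0.   8.]
ik [-0.686  0.612  1.502  0.157  1.109 -0.615] err 0.0
[ 0.516 -0.263  0.065] from now [135.  -0.   6.]
ik [-0.683  0.625  1.515  0.159  1.083 -0.616] err 0.0
[ 0.517 -0.26   0.053] from now [147.  -0.   6.]
[-0.06551757 -0.13940329  0.24518704]
```

View pics/v4.png

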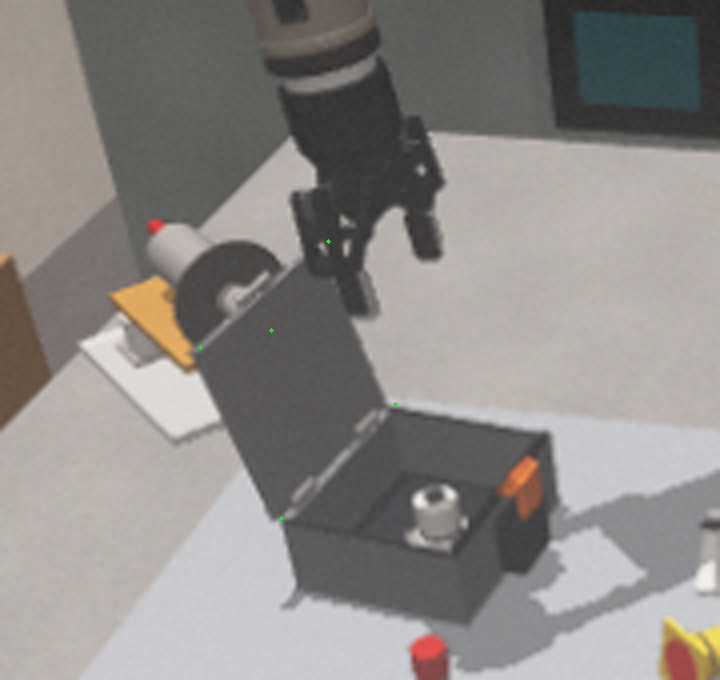

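View pics/v3.png

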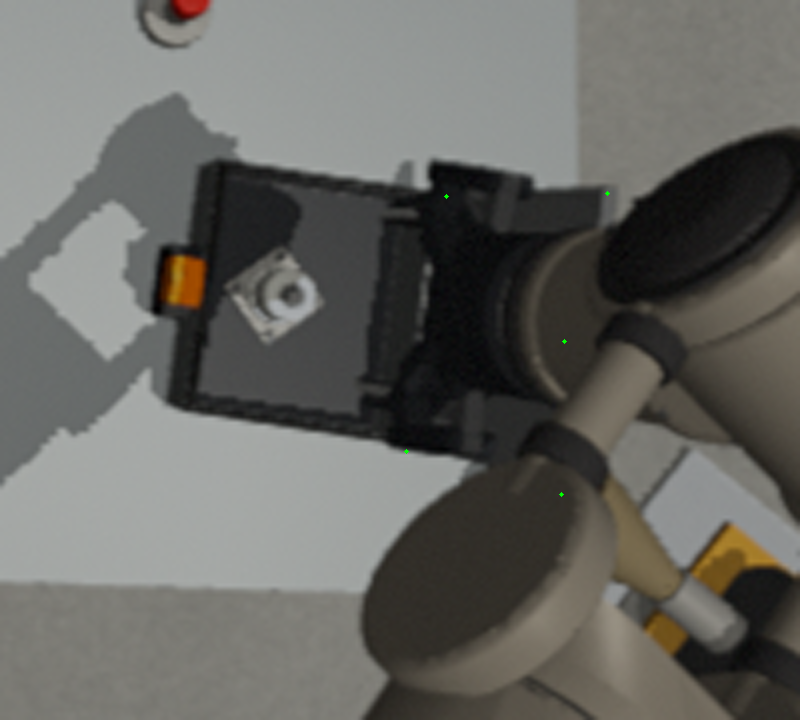

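>>> {"op": "arm_command", "data": {
  "increments": [
    [0, -35, 0, -6, 0, 0, 0],
    [-1, -70, 0, -11, 0, 0, 0],
    [-1, -85, 0, 20, 0, 0, 0],
    [-1, -88, 0, 58, 0, 0, 0],
    [-1, -90, -1, 97, 0, 0, 0],
    [-1, -92, -1, 136, 0, 0, 0],
    [-1, -94, -1, 176, 0, 0, 0],
    [-1, -94, -1, 176, 0, 0, 0]
  ]
}}

```text
time: 25.35
position: [0.4824, -0.4716, 0.2607]
ee_rot: [0.579, 0.495, -0.492, 0.421]
contact_force: [0.1, -1.2, -0.2]
opening: -0.004
```

```bash
python3 - <<'E'
from h import *
st();go(tcp(-.10,.29),RL);go(tcp(-.10,.165),RL)
th=1.81;d=np.cos(th)*U+np.sin(th)*Z;n=-np.sin(th)*U+np.cos(th)*Z
E0=ctrl.read_state()["position"]-.027*XL
shot("scene","w4.png",(130,20,310,190),4,[E0,H+.15*d+.012*n]);shot("top","w3.png",(350,160,550,340),4,[E0,H+.15*d+.012*n])
E
```

```text
25.35 [ 0.4824 -0.4716  0.2607] x [ 0.025  0.159 -0.987] y [ 0.988 -0.154  0.   ] F [ 0.1 -1.2 -0.2] op -0.004 q [-0.95  0.69  0.8   0.12  1.76 -0.78]
shift [-1.5  1.2 -7.3] turn [-0.5 -0.1  0.3] n 8.0 0.6
shift [121.8   1.2  12.8] turn [-0.5 -0.1  0.3] n 123.0 0.6
```

View pics/w4.png

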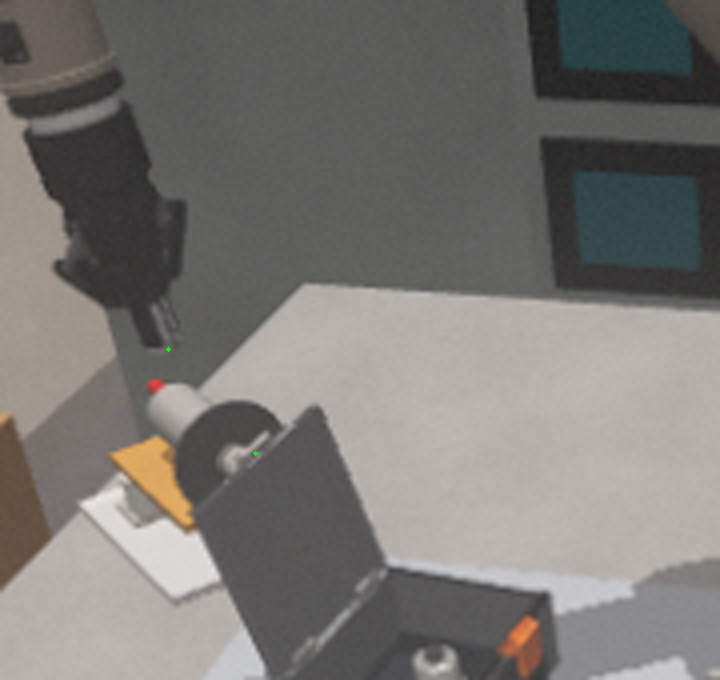

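View pics/w3.png

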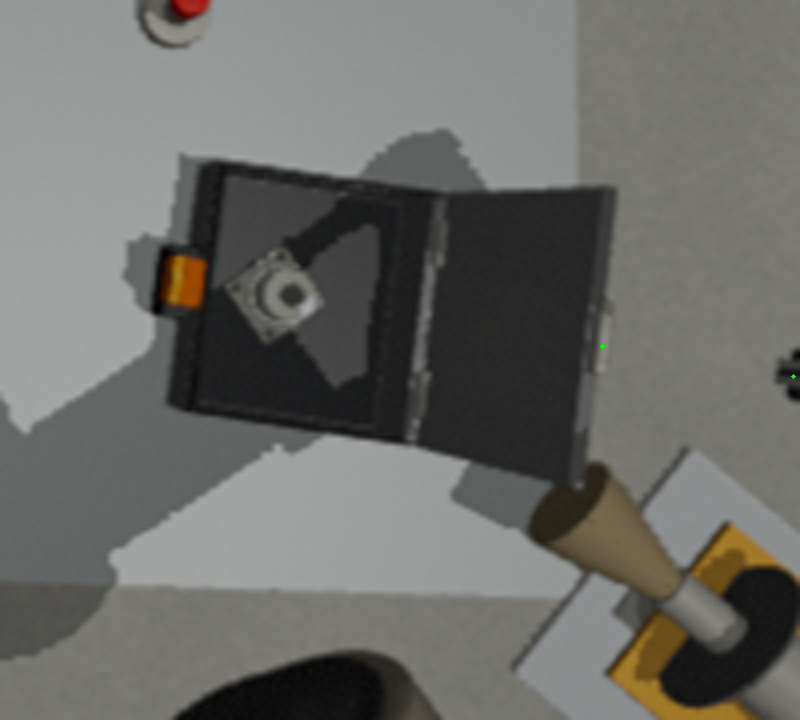

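>>> {"op": "arm_command", "data": {
  "increments": [
    [-1, 35, 1, 4, -0.5, 0, 0.3],
    [-1, 70, 1, 8, -0.5, 0, 0.3],
    [-1, 105, 1, 11, -0.5, 0, 0.3],
    [-1, 122, 1, 13, -0.5, 0, 0.3],
    [-1, 122, 1, 13, -0.5, 0, 0.3],
    [-1, 122, 1, 13, -0.5, 0, 0.3]
  ]
}}

```text
time: 25.95
position: [0.4888, -0.4576, 0.1436]
ee_rot: [0.577, 0.497, -0.486, 0.429]
contact_force: [-0.3, -0.7, 0.8]
opening: 0.004
```

```bash
python3 - <<'E'
from h import *
st();go(tcp(-.10,.165),RL);go(tcp(-.023,.165),RL)
for t in (1.4,1.2):go(arc(t,.11),RL)
E
```

```text
25.95 [ 0.4888 -0.4576  0.1436] x [ 0.033  0.157 -0.987] y [ 0.99  -0.138  0.011] F [-0.3 -0.7  0.8] op 0.004 q [-0.93  0.72  1.06  0.12  1.47 -0.81]
shift [ 3.9 -3.1  8.5] turn [ 0.5 -0.1 -0.2] n 10.0 0.6
shift [ 16.2  -1.8 -67.5] turn [ 0.5 -0.1 -0.2] n 69.0 0.6
shift [  6.   -1.3 -88.2] turn [ 0.5 -0.1 -0.2] n 88.0 0.6
shift [  13.    -1.  -109.2] turn [ 0.5 -0.1 -0.2] n 110.0 0.6
```

>>> {"op": "arm_command", "data": {
  "increments": [
    [-1, 2, 0, -13, 0, 0, 0],
    [-1, 4, 0, -26, 0, 0, 0],
    [-1, 6, 1, -39, 0, 0, 0],
    [-1, 8, 1, -52, 0, 0, 0],
    [-1, 10, 1, -65, 0, 0, 0],
    [-1, 12, 1, -76, 0, 0, 0],
    [-1, 7, 1, -86, 0, 0, 0],
    [-1, 3, 1, -96, 0, 0, 0]
  ]
}}

```text
time: 26.62
position: [0.503, -0.3645, 0.1575]
ee_rot: [0.577, 0.496, -0.486, 0.43]
contact_force: [-0.3, -3.1, -2.1]
opening: -0.001
```

```bash
python3 - <<'E'
from h import *
st()
for t in (1.4,1.2,1,.8,.6):go(arc(t,.108+.01*(1.5-t)/1.5),RL)
shot("scene","x4.png",(130,60,310,230),4)
E
```

```text
26.62 [ 0.503  -0.3645  0.1575] x [ 0.035  0.154 -0.987] y [ 0.99  -0.14   0.014] F [-0.3 -3.1 -2.1] op -0.001 q [-0.82  0.6   1.24  0.13  1.39 -0.71]
shift [ 5.9 -2.7  7.3] turn [ 0.5  0.1 -0.3] n 10.0 0.6
shift [ 11.6  -2.4 -14.1] turn [ 0.5  0.1 -0.3] n 18.0 0.6
shift [ 21.6  -2.1 -34.1] turn [ 0.5  0.1 -0.3] n 40.0 0.6
shift [ 35.5  -1.9 -52. ] turn [ 0.5  0.1 -0.3] n 63.0 0.6
shift [ 53.   -1.9 -66.8] turn [ 0.5  0.1 -0.3] n 85.0 0.6
```

View pics/x4.png

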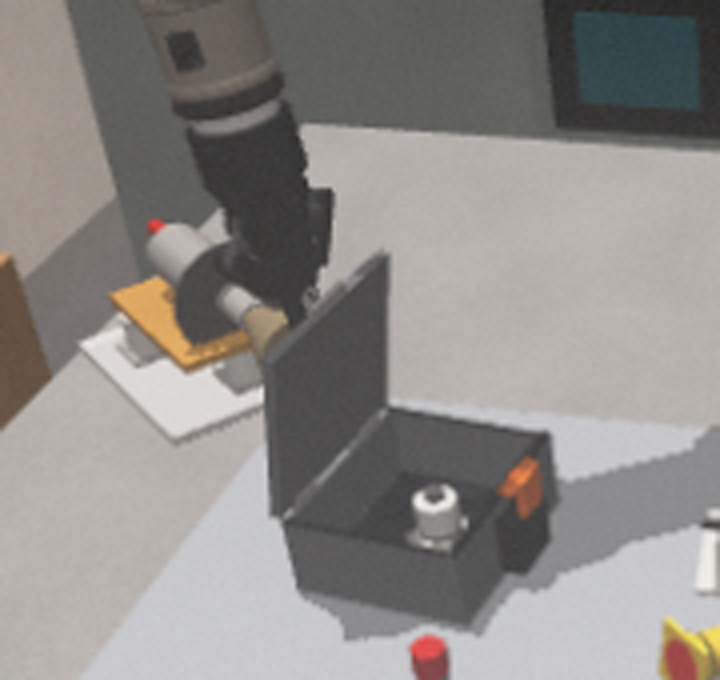

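>>> {"op": "arm_command", "data": {
  "increments": [
    [-1, 3, 0, -10.5, 0, 0, 0],
    [-1, 6, 0, -21, 0, 0, 0],
    [-1, 11, 0, -31, 0, 0, 0],
    [-1, 16, 0, -41, 0, 0, 0],
    [-1, 23, 0, -50, 0, 0, 0],
    [-1, 30, 0, -59, 0, 0, 0],
    [-1, 38, 0, -67, 0, 0, 0],
    [-1, 47, 0, -74, 0, 0, 0]
  ]
}}

```text
time: 27.33
position: [0.5142, -0.2837, 0.1203]
ee_rot: [0.577, 0.497, -0.486, 0.429]
contact_force: [0.2, -1.9, 0.5]
opening: 0.001
```

```bash
python3 - <<'E'
from h import *
st()
for t in (.6,.5,.4,.3,.2,.1):go(arc(t,.108+.01*(1.5-t)/1.5),RL)
shot("scene","y4.png",(130,60,310,230),4)
E
```

```text
27.33 [ 0.5142 -0.2837  0.1203] x [ 0.034  0.156 -0.987] y [ 0.99  -0.139  0.012] F [ 0.2 -1.9  0.5] op 0.001 q [-0.72  0.56  1.42  0.15  1.24 -0.63]
shift [ 3.5 -1.2  7.8] turn [ 0.5 -0.1 -0.2] n 9.0 0.5
shift [13.4 -1.2  1.8] turn [ 0.5 -0.1 -0.2] n 14.0 0.5
shift [23.9 -1.2 -3.3] turn [ 0.5 -0.1 -0.2] n 24.0 0.5
shift [34.9 -1.2 -7.3] turn [ 0.5 -0.1 -0.2] n 36.0 0.5
shift [ 46.3  -1.3 -10.2] turn [ 0.5 -0.1 -0.2] n 47.0 0.5
shift [ 58.   -1.3 -11.9] turn [ 0.5 -0.1 -0.2] n 59.0 0.5
```

View pics/y4.png

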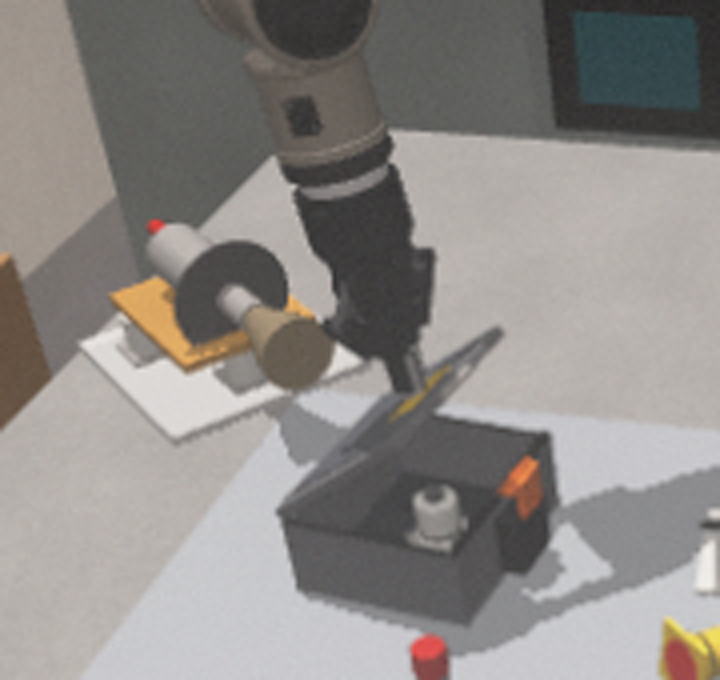

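>>> {"op": "arm_command", "data": {
  "increments": [
    [-1, 10, 0, -6, 0, 0, 0],
    [-1, 20, 0, -11, 0, 0, 0],
    [-1, 31, 0, -15, 0, 0, 0],
    [-1, 39, 0, -17, 0, 0, 0],
    [-1, 45, 0, -18.5, 0, 0, 0],
    [-1, 49, 0, -19, 0, 0, 0],
    [-1, 49, 0, -19, 0, 0, 0]
  ]
}}

```text
time: 27.97
position: [0.518, -0.2582, 0.0748]
ee_rot: [0.577, 0.497, -0.486, 0.428]
contact_force: [0.0, -1.4, 1.5]
opening: 0.001
```

```bash
python3 - <<'E'
from h import *
st()
for t in (.15,.1,.0):go(arc(t,.118),RL)
shot("scene","z4.png",(130,60,310,230),4)
E
```

```text
27.97 [ 0.518  -0.2582  0.0748] x [ 0.033  0.157 -0.987] y [ 0.99  -0.14   0.011] F [ 0.  -1.4  1.5] op 0.001 q [-0.68  0.6   1.5   0.16  1.13 -0.62]
shift [ 3. -1.  6.] turn [ 0.5 -0.1 -0.1] n 7.0 0.5
shift [ 8.9 -1.   5.6] turn [ 0.5 -0.1 -0.1] n 11.0 0.5
shift [20.7 -1.1  5.7] turn [ 0.5 -0.1 -0.1] n 22.0 0.5
```

View pics/z4.png

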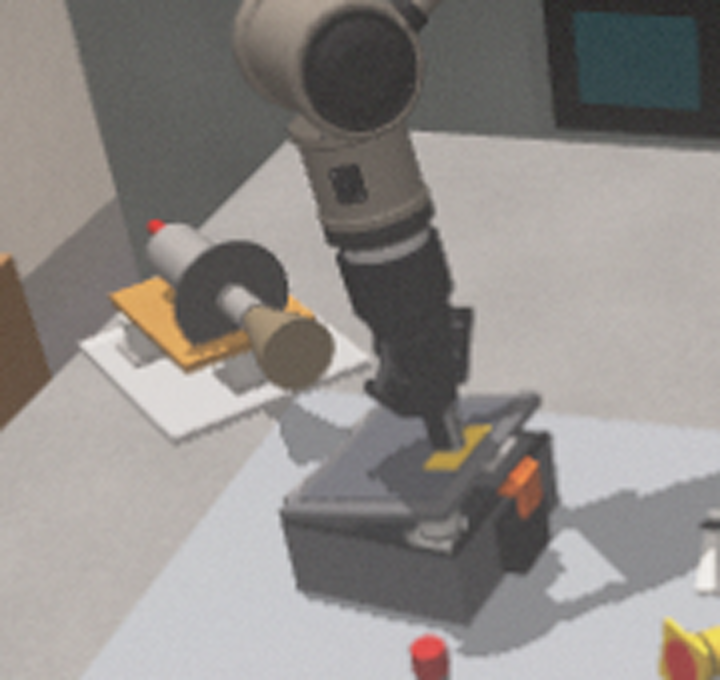

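>>> {"op": "arm_command", "data": {
  "increments": [
    [-1, 4, 0, 0.6, 0, 0, 0],
    [-1, 8, 0, 1.2, 0, 0, 0],
    [-1, 12, 0, 1.8, 0, 0, 0],
    [-1, 15, 0, 2.3, 0, 0, 0],
    [-1, 15, 0, 2.3, 0, 0, 0]
  ]
}}

```text
time: 28.43
position: [0.5188, -0.2585, 0.0606]
ee_rot: [0.578, 0.496, -0.486, 0.429]
contact_force: [-0.2, 0.9, 2.6]
opening: 0.001
```

```bash
python3 - <<'E'
from h import *
st();go(arc(0,.118),RL)
E
```

```text
28.43 [ 0.5188 -0.2585  0.0606] x [ 0.035  0.157 -0.987] y [ 0.99  -0.14   0.012] F [-0.2  0.9  2.6] op 0.001 q [-0.68  0.62  1.51  0.16  1.09 -0.62]
shift [ 6.8 -1.8  3.3] turn [ 0.5 -0.1 -0.3] n 8.0 0.5
```

>>> {"op": "arm_command", "data": {
  "increments": [
    [-1, 3, 0, 0.5, 0, 0, 0],
    [-1, 5, 0, 0.8, 0, 0, 0],
    [-1, 7, 0, 1.1, 0, 0, 0],
    [-1, 7, 0, 1.1, 0, 0, 0]
  ]
}}

```text
time: 28.77
position: [0.5189, -0.258, 0.0537]
ee_rot: [0.578, 0.497, -0.486, 0.428]
contact_force: [-0.7, 2.9, 4.2]
opening: -0.002
```

```bash
python3 - <<'E'
from h import *
st();go(arc(0,.118),RL)
E
```

```text
28.77 [ 0.5189 -0.258   0.0537] x [ 0.035  0.157 -0.987] y [ 0.99  -0.14   0.012] F [-0.7  2.9  4.2] op -0.002 q [-0.68  0.62  1.52  0.16  1.08 -0.62]
shift [-0.1 -1.8  2.7] turn [ 0.5 -0.1 -0.2] n 3.0 0.5
```

>>> {"op": "arm_command", "data": {
  "increments": [
    [-1, 1.5, 0, 0.2, 0, 0, 0],
    [-1, 3, 0, 0.5, 0, 0, 0],
    [-1, 3, 0, 0.5, 0, 0, 0]
  ]
}}

```text
time: 29.02
position: [0.519, -0.2579, 0.052]
ee_rot: [0.578, 0.497, -0.486, 0.429]
contact_force: [-2.4, 5.7, 13.8]
opening: -0.001
```

>>> {"op": "arm_command", "data": {
  "increments": [
    [-1, 1, 0, 0.2, 0, 0, 0],
    [-1, 2, 0, 0.3, 0, 0, 0],
    [-1, 2, 0, 0.3, 0, 0, 0]
  ]
}}

```text
time: 29.27
position: [0.5191, -0.2579, 0.0517]
ee_rot: [0.578, 0.496, -0.486, 0.429]
contact_force: [-5.4, 7.4, 25.6]
opening: 0.003
```

```bash
python3 - <<'E'
from h import *
st();go(arc(0,.118),RL)
E
```

```text
29.27 [ 0.5191 -0.2579  0.0517] x [ 0.036  0.157 -0.987] y [ 0.99  -0.139  0.014] F [-5.4  7.4 25.6] op 0.003 q [-0.68  0.63  1.52  0.17  1.07 -0.63]
shift [-2.1 -1.9  2.5] turn [ 0.5 -0.1 -0.3] n 4.0 0.6
```

>>> {"op": "arm_command", "data": {
  "increments": [
    [-1, 0.7, 0, 0.1, 0, 0, 0],
    [-1, 0.7, 0, 0.1, 0, 0, 0],
    [-1, 0.7, 0, 0.1, 0, 0, 0]
  ]
}}

```text
time: 29.52
position: [0.5192, -0.2579, 0.0516]
ee_rot: [0.578, 0.496, -0.486, 0.429]
contact_force: [-6.6, 7.7, 29.5]
opening: -0.003
```

```bash
python3 - <<'E'
from h import *
st()
shot("scene","aa4.png",(200,140,290,230),6)
E
```

```text
29.52 [ 0.5192 -0.2579  0.0516] x [ 0.036  0.157 -0.987] y [ 0.99  -0.139  0.014] F [-6.6  7.7 29.5] op -0.003 q [-0.68  0.63  1.52  0.17  1.07 -0.63]
```

View pics/aa4.png

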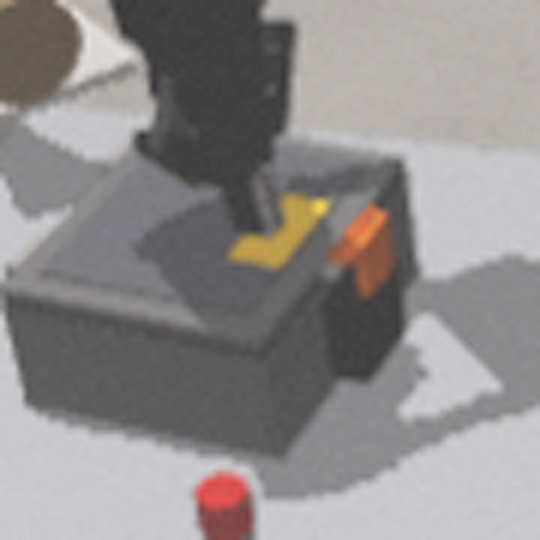

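Lid is flat and the catch (360,235) is over the front bar. I'll lift away, then check that the lid stays down.

>>> {"op": "arm_command", "data": {
  "increments": [
    [-1, -6, 0, -1, 0, 0, 0],
    [-1, -20, 0, -3, 0, 0, 0],
    [-1, -50, 0, -8, 0, 0, 0],
    [-1, -85, 0, -13.5, 0, 0, 0],
    [-1, -120, 0, -19, 0, 0, 0],
    [-1, -155, 0, -24, 0, 0, 0],
    [-1, -190, 0, -30, 0, 0, 0],
    [-1, -190, 0, -30, 0, 0, 0]
  ]
}}

```text
time: 30.23
position: [0.5187, -0.2609, 0.2475]
ee_rot: [0.578, 0.492, -0.485, 0.434]
contact_force: [0.7, -0.6, 0.6]
opening: -0.003
```

>>> {"op": "arm_command", "data": {
  "increments": [
    [-1, -40, 0, -40, 0, 0, 0],
    [-1, -40, 0, -80, 0, 0, 0],
    [-1, -40, 0, -120, 0, 0, 0],
    [-1, -40, 0, -120, 0, 0, 0]
  ]
}}

```text
time: 30.57
position: [0.5323, -0.1434, 0.3009]
ee_rot: [0.577, 0.497, -0.484, 0.43]
contact_force: [0.5, -0.1, 0.4]
opening: -0.001
```

```bash
python3 - <<'E'
from h import *
st()
V=np.array([U[1],-U[0],0])
def L(th):
    d=np.cos(th)*U+np.sin(th)*Z;n=-np.sin(th)*U+np.cos(th)*Z
    return [H+.118*d+.012*n],[H+.15*d+.01*n+a*V for a in(-.085,.085)]
c=shot("scene","bb4.png",(200,140,290,230),6,L(0.01)[1]+L(.01)[0])
print("press",[(d["xyz"],d["p"]) for d in ctrl.landmark_of("lid_press","scene")][:2],"exp",L(.01)[0],L(.05)[0])
for t in(.01,.05):print(proj(c,L(t)[1]))
c=shot("top","bb3.png");print([(d["xyz"],d["p"]) for d in ctrl.landmark_of("lid_press","top")][:2])
shot("scene","bb5.png")
E
```

```text
30.57 [ 0.5323 -0.1434  0.3009] x [ 0.037  0.157 -0.987] y [ 0.991 -0.136  0.016] F [ 0.5 -0.1  0.4] op -0.001 q [-0.5   0.35  1.26  0.16  1.57 -0.37]
press [([0.5168, -0.2539, 0.0811], 0.75)] exp [array([ 0.51768762, -0.25385316,  0.08117938])] [array([ 0.51759123, -0.25446696,  0.08588255])]
[[267.95479106 165.69461711]
 [242.15597318 196.09402412]]
[[267.6097271  164.11381981]
 [241.70459061 194.44399039]]
[]
```

View pics/bb4.png

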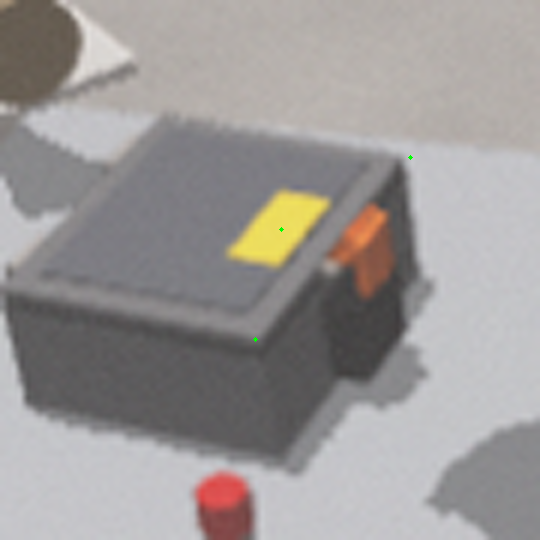

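View pics/bb3.png

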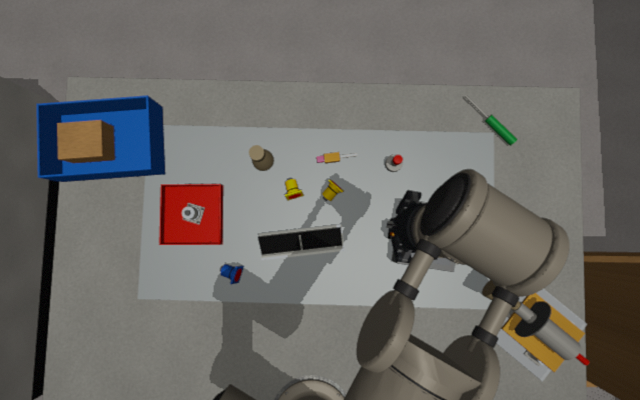

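View pics/bb5.png

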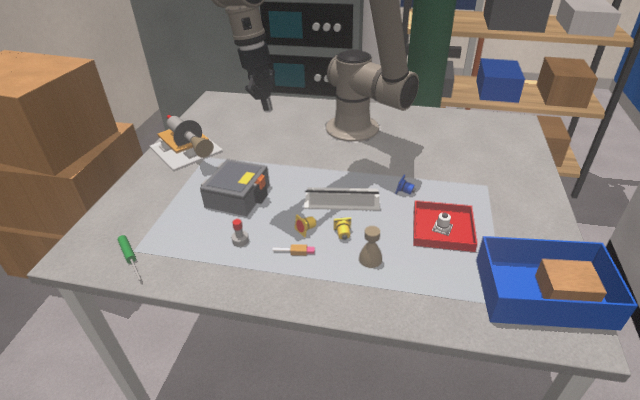

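The lid lies flat and the catch hooks over its bar at (355,235). Bystanders and look-alikes are where they were. To tell latched from merely closed, I'll measure the sub-pixel lid lift between the pressed and released pictures.

```bash
python3 - <<'E'
from h import *
a=cv2.imread("pics/aa4.png",0).astype(np.float32);b=cv2.imread("pics/bb4.png",0).astype(np.float32)
for n,(x0,y0,x1,y1) in {"frontcorner(lid)":(200,290,300,360),"patchfront":(225,240,300,280),"case bottom":(200,410,320,470),"cap":(180,465,270,530)}.items():
    s=cv2.matchTemplate(b[y0-12:y1+12,x0-12:x1+12],a[y0:y1,x0:x1],cv2.TM_CCOEFF_NORMED);_,v,_,l=cv2.minMaxLoc(s);print(n,(l[0]-12)/6,(l[1]-12)/6,round(v,3))
c=ctrl.camera("scene")
def e(th):
    V=np.array([U[1],-U[0],0]);d=np.cos(th)*U+np.sin(th)*Z;return H+.15*d+.085*V
for t in(.01,.03,.05):print(t,proj(c,[e(t)])-proj(c,[e(0)]))
E
```

```text
frontcorner(lid) 0.16666666666666666 -0.6666666666666666 0.939
patchfront -0.16666666666666666 -0.3333333333333333 0.988
case bottom -0.3333333333333333 0.0 0.961
cap 0.0 -0.16666666666666666 0.957
0.01 [[-0.07111236 -0.39877909]]
0.03 [[-0.22694907 -1.20100911]]
0.05 [[-0.40094102 -2.00919153]]
```

```bash
python3 - <<'E'
from h import *
st();print(ctrl.sign_off())
E
```

```text
30.87 [ 0.531  -0.1492  0.2975] x [ 0.033  0.156 -0.987] y [ 0.99  -0.141  0.01 ] F [0.2 0.  0. ] op 0.003 q [-0.51  0.35  1.26  0.15  1.57 -0.37]
the job is handed in; nothing more can be done
None
```

I sorted both mounts, closed the lid and handed the job in at 30.9 s; the sign-off reports no verdict.

- **Sorting:** The left rack mount was tipped to about 81°, showed a red dot, and now stands in the red tray. The right one was tipped to about 81°, showed green, and now stands in the case. Each was set down to contact and released upright, and the networks place each within about 5 mm of where I aimed.
- **Lid:** I pushed it over from behind with shut fingers, then pressed the yellow patch to a firm stop at about 30 N, above the 10–20 N the task gives.
- **Last checks:** After letting go, the lid edge rose only 0.3–0.7 px. Latched should give about 0.4 px and unlatched at least 1.2 px, so this agrees with latched, though the margin is about one pixel. The network put the patch within 1 mm of where it should be for a latched lid. The top camera could not find the patch because the arm was in its way. The bystanders look unmoved, and the arm is clear of everything.
- **Disagreement:** The real finger ends sit about 27 mm behind the reported TCP. I saw this at the first approach, measured it in the pictures and corrected for it. It cost one aborted approach, with nothing touched.

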